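Make up a stockroom order: slide box sets onto the mat, pack boxes

ROBOT

A 6-joint arm with a two-finger parallel gripper is mounted at the origin on the work surface. World frame = base frame: x ahead of the robot, y to its left, z up, the work surface at z = 0. Lengths are in mm, angles in degrees, forces in N, time in s.
With the tool pointing down it reaches from about 300 to 850 mm from the base axis. Payload 4.2 kg.
Tool frame: the origin (TCP) lies on the centre line of the jaws, within the pads' length; the fingertips stand 11 mm ahead of it and the grasp point (between the pads) lies 8 mm behind it; z points along the fingers, y is the direction in which the jaws open and shut (so a half turn about z gives the same grasp; the last joint's range is limited). The gripper opens to 91 mm and grips with 3 to 60 N. Pads are 32 mm wide; open, the fingers measure 118 mm over their backs; the gripper's body (76 mm by 178 mm) begins 60 mm behind the grasp point.
Start: joints at [-64.916, 18.312, 89.639, -0, 72.044, -1.146], TCP at [254.141, -515.805, 224.976] pointing down, gripper open.
Joint ranges: [-177.97, 177.97], [-48.28, 115.42], [12.27, 149.76], [-77.06, 257.06], [2.81, 150.46], [-146.56, 146.56]. Speed limits (degrees/s): [147.25, 147.25, 180, 180, 180, 180].

INTERFACE

Orientations are given as [roll, pitch, yaw] about the fixed x, y, z axes, in that order (R = Rz(yaw) Ry(pitch) Rx(roll)).
In Python, from workcell import env, grab_frame gives the robot as it stands. The module is installed in compiled form; this text tells all that it offers.
- The arm moves only by the tool arm_command, never from a script. Its argument "series" is one flat list of numbers, 6 for each row, row after row: the shift along the world's x, y, z each as a share of 400 mm, from -1 to 1, then the turn, a rotation vector about the world's x, y, z each as a share of 45 degrees, from -1 to 1. A call has 1 to 20 rows; each row shifts and turns the commanded pose from where the row before left it; what a row does not reach is not made up. A row lasts 1/12 s, in which the tool goes at most 41.7 mm and 7.16 degrees, less where a joint would pass 70% of its speed; a pose out of reach is approached as far as the arm can. A call with a number of a shift or a turn outside -1 to 1 is refused whole. A call with a gripper value outside its range is refused whole. "hand" is the opening, from 0 (shut) to 1 (fully open), set as the call begins (left out, the last holds). The fingers move at their own pace and stop on an object; "newtons" is the grip in N (left out, the last holds). Time passes only in rows, so rows that do not move let the fingers close. It gives the time, the measured TCP pose, the force and the opening at its end, in the units of the state.
- env.state(): the state, without advancing time (a new reading comes with each control period).
- grab_frame(name): name is "side" or "top" or "wrist"; returns a dict with "frame" (420x560x3 uint8, red, green, blue), "intrinsics" (3x3 intrinsics, pixels), "R" (3x3) and "t" (3): a world point X has camera coordinates R X + t; the wrist camera has in their place "tool_from_camera" (4x4, takes a point from camera to tool coordinates, whose origin is the TCP and whose axes are the flange's). Camera axes: x right, y down, z forward; pixel columns grow to the right and rows downward; lengths in mm; the calibration is good to about 2 mm. A picture is of the moment at which its call begins: read the wrist's pose just before it. There is no depth.
- env.job_done(): hands the job in, once; it reports no verdict.
The state is a dict: "time_s": time; "qpos": joint angles; "qvel": joint speeds; "effort": joint torques, N m; "ee_pos": TCP position; "ee_rot": TCP orientation; "force": force on the tool from outside, world axes, zero at the start; "torque": the same for the moment, N m; "gripper_width": finger opening in mm.
Only numpy, scipy, OpenCV 4.12 (cv2) and the standard library are available. Lean on these libraries where they do the work, as an engineer would, in place of code of your own. Each camera call takes 0.05 s, during which the arm holds its last target.

TASK

Make up the order at the packing bench: stand all the small boxes that are out on the table upright in the shallow carton, in one row along it, down on its floor. Slide the two flat square box sets over the table, never lifting them, until both lie side by side wholly on the dark dispatch mat and square to it. Leave the mug and the cassette stack where they are.

Things in the scene. Friction and masses are not known exactly. Their poses are not given: they have to be found in the camera images.
- mat: dark rubber dispatch mat let in level with the table top (no edge or step to catch on): 165 mm along its x, 290 mm along its y; origin at its centre on the surface, z up; fixed
- flat1: flat square dark-wood box set, 125 x 125 x 20 mm, about 0.45 kg, too wide to grip; slides on the table when pushed at an edge; origin at the centre of its underside, x and y normal to its side faces, z up
- flat2: a second flat box set, the same as flat1 in every way
- carton: shallow open cardboard carton, fixed to the table: outside 78 mm along its x, 206 mm along its y, 32 mm high; walls and floor 5 mm (inside 68 x 196 mm); origin at the centre of its underside, z up. The boxes stand in it in one row along its y, their 60 mm side along its x, and stick out above its walls; all five together take up 180 mm of the 196 mm
- box1: small upright wood-grain box with a pale paper band: 60 mm along its x, 45 mm along its y, 70 mm high; origin at the centre of its underside, z up. Starts standing on the table; may be absent. Grip it across the 60 mm (fingers closing along its x)
- box2: small upright wood-grain box with a pale paper band: 60 mm along its x, 45 mm along its y, 70 mm high; origin at the centre of its underside, z up. Starts standing on the table; may be absent. Grip it across the 60 mm (fingers closing along its x)
- box3: small upright wood-grain box with a pale paper band: 60 mm along its x, 30 mm along its y, 70 mm high; origin at the centre of its underside, z up. Starts standing on the table; may be absent. Grip it across the 60 mm (fingers closing along its x)
- box4: small upright wood-grain box with a pale paper band: 60 mm along its x, 30 mm along its y, 70 mm high; origin at the centre of its underside, z up. Starts standing on the table; may be absent. Grip it across the 60 mm (fingers closing along its x)
- box5: small upright wood-grain box with a pale paper band: 60 mm along its x, 30 mm along its y, 70 mm high; origin at the centre of its underside, z up. Starts standing on the table; may be absent. Grip it across the 60 mm (fingers closing along its x)
- mug: bystander: white mug, 80 mm wide, 90 mm high; origin at the centre of its underside
- cassette_stack: bystander: stack of cassette cases, 70 x 110 x 51 mm; origin at the centre of its underside
Mind the look-alikes: they are no part of the job. Leave any orange or purple look-alike of the flat2 alone.

How it is judged (in metres and radians):
At the end, for the whole second after the job is handed in: Each box present stands within 0.1 rad of upright in the carton, within 5 mm of its floor. Each flat set lies on the mat: centre within 22 mm (mat x) and 85 mm (mat y) of its centre, sides parallel to its sides within 0.12 rad. All at rest (x of flat1 in the frame of mat between -0.022 and 0.022 m and y of flat1 in the frame of mat between -0.085 and 0.085 m and (angle between the x axis of flat1 and the x axis of mat, either way round below 0.12 rad or angle between the x axis of flat1 and the y axis of mat, either way round below 0.12 rad) and angle between each of flat1, flat2's own z axis and vertical below 0.05 rad and height (world z) of each of flat1, flat2 below 0.005 m and linear speed of each of flat1, flat2, box1, box2, box3, box4, box5 below 0.01 m/s and x of flat2 in the frame of mat between -0.022 and 0.022 m and y of flat2 in the frame of mat between -0.085 and 0.085 m and (angle between the x axis of flat2 and the x axis of mat, either way round below 0.12 rad or angle between the x axis of flat2 and the y axis of mat, either way round below 0.12 rad) and x of box1 in the frame of carton between -0.02 and 0.02 m and y of box1 in the frame of carton between -0.09 and 0.09 m and z of each of box1, box2, box3, box4, box5 in the frame of carton below 0.01 m and angle between each of box1, box2, box3, box4, box5's own z axis and vertical below 0.1 rad and x of box2 in the frame of carton between -0.02 and 0.02 m and y of box2 in the frame of carton between -0.09 and 0.09 m and x of box3 in the frame of carton between -0.02 and 0.02 m and y of box3 in the frame of carton between -0.09 and 0.09 m and x of box4 in the frame of carton between -0.02 and 0.02 m and y of box4 in the frame of carton between -0.09 and 0.09 m and x of box5 in the frame of carton between -0.02 and 0.02 m and y of box5 in the frame of carton between -0.09 and 0.09 m); the robot touches nothing.
It fails at once if flat1 is lifted off the table (height (world z) of flat1 above 0.03 m or angle between flat1's own z axis and vertical above 0.4 rad).
It fails at once if flat2 is lifted off the table (height (world z) of flat2 above 0.03 m or angle between flat2's own z axis and vertical above 0.4 rad).
It fails at once if mug is moved by more than 30 mm (distance of mug from where it was at the start of the episode above 0.03 m).
It fails at once if cassette_stack is moved by more than 30 mm (distance of cassette_stack from where it was at the start of the episode above 0.03 m).
Of box1, box2, box3, box4, box5 only 3 to 5 are there at a start; the rules pass over those that are not, and their reading is None.
At some moment in a run one of flat1, flat2 may be knocked a few centimetres aside while the robot is not near it.
It also fails if it takes over 210 s, if anything falls off the work surface, if the arm or the gripper's body presses on something with over 40 N, if the wrist force passes 120 N, or if a joint passes its speed limit or range.

## Working session

There is one attempt and no reset: what is moved stays moved. The work goes in short steps, Python scripts to look and compute and a tool call to move; the robot and the scene stay as the last step left them, time stands still between calls to the robot, and variables do not carry over. Pictures are saved under pics/ and viewed, and the job is handed in when it is done.

Besides the shell and the picture viewer there is one more tool, called after "Call:" as name(argument=value, ...) on one line, values as JSON. arm_command: Moves the arm, as the interface text tells. Shift numbers are shares of 400 mm and turn numbers shares of 45 degrees, none past 1 either way. Its arguments: {"type":"object","properties":{"series":{"type":"array"},"hand":{"type":"number"},"newtons":{"type":"number"}},"required":["series"]}

```bash
mkdir -p pics; ls
cat > h.py <<'E'
from workcell import env, grab_frame
import numpy as np, cv2
def save(name,fn,crop=None,scale=1):
    d=grab_frame(name); im=d["frame"][:,:,::-1].copy()
    if crop: im=im[crop[1]:crop[3],crop[0]:crop[2]]
    if scale!=1: im=cv2.resize(im,None,fx=scale,fy=scale,interpolation=cv2.INTER_CUBIC)
    cv2.imwrite("pics/"+fn,im); return d
def ray(d,u,v,z=0.):
    K=np.array(d["intrinsics"]);R=np.array(d["R"]);t=np.array(d["t"])
    c=-R.T@t; r=R.T@np.linalg.inv(K)@np.array([u,v,1.]); return c+r*(z-c[2])/r[2]
def proj(d,X):
    p=np.array(d["intrinsics"])@(np.array(d["R"])@np.array(X,float)+np.array(d["t"])); return p[:2]/p[2]
E
python3 - <<'E'
from h import *
print(env.state())
for n in ["top","side","wrist"]:
    d=save(n,n+"0.png",scale=1.4)
    if n!="wrist": print(n,d["intrinsics"],d["R"],d["t"], -np.array(d["R"]).T@d["t"])
    else: print(d["tool_from_camera"],d["intrinsics"])
E
```

```text
pics
{'time_s': 0.0, 'qpos': array([-6.49170095e+01,  1.83493569e+01,  8.97075849e+01,  8.58300145e-04,
        7.20428811e+01, -1.14646480e+00]), 'qvel': array([ 0.15561143, -0.02377515,  0.0097507 , -0.0278314 , -0.03248409,
       -0.06481385]), 'effort': array([ 1.63307905e-03, -4.12451684e+01, -2.31975281e+01,  7.27242208e-02,
        4.55977803e-02, -1.52773623e-04]), 'ee_pos': array([ 253.92128894, -515.34509212,  224.13517214]), 'ee_rot': array([-1.79900213e+02, -2.81314420e-03,  2.62291875e+01]), 'force': array([ 0.55817676, -0.13449167, -0.24528969]), 'torque': array([-0.05429658,  0.07345306,  0.00732598]), 'gripper_width': 91.42877719698282}
top [[437.71019187   0.         277.6080917 ]
 [  0.         437.71019187 205.52537455]
 [  0.           0.           1.        ]] [[-0.02877527 -0.99955025 -0.00844323]
 [-0.99496042  0.02945274 -0.09584519]
 [ 0.09605076  0.00564271 -0.99536044]] [ 26.63624286 548.4405538  921.89485373] [457.894405     5.26919661 970.4079561 ]
side [[492.57141789   0.         273.11446239]
 [  0.         492.57141789 213.05843888]
 [  0.           0.           1.        ]] [[-0.69323221 -0.72070354 -0.00393924]
 [-0.5023333   0.4870906  -0.71442564]
 [ 0.51680785 -0.49328406 -0.69970028]] [409.56641877 315.16429277 786.85170729] [ 35.59101271 529.80380556 777.33519122]
[[ 8.60887387e-04 -9.54943648e-01 -2.96785931e-01  8.38635136e+01]
 [ 9.99999625e-01  7.93221797e-04  3.48415936e-04  5.49519331e-01]
 [-9.73005157e-05 -2.96786119e-01  9.54943972e-01 -1.60134476e+02]
 [ 0.00000000e+00  0.00000000e+00  0.00000000e+00  1.00000000e+00]] [[358.78004845   0.         274.78450876]
 [  0.         358.78004845 213.36171556]
 [  0.           0.           1.        ]]
```

View pics/top0.png

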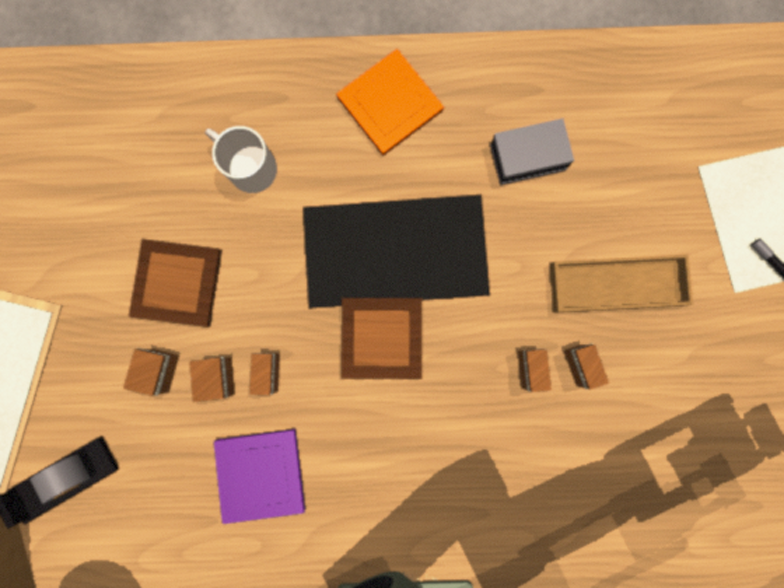

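View pics/side0.png

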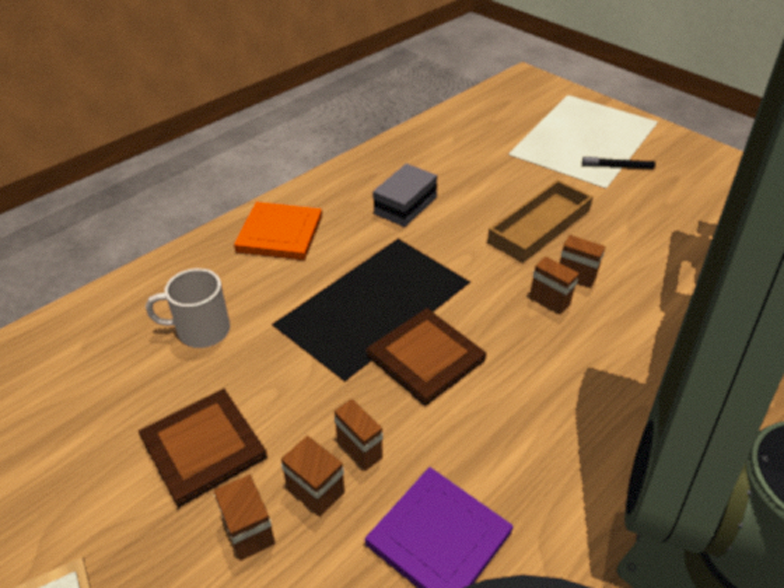

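The top view (shown at 1.4x) has two flats at (176,283) and (381,339), the mat at (397,250), and the carton at (620,285). Boxes are at (148,372), (210,379), (262,373), (536,369) and (588,367), so all five are present. Orange at (390,100) and purple at (259,475) are the look-alikes. Next I'll measure.

```bash
cat > m.py <<'E'
from h import *
def comps(d,lo,hi,minA,z,show=None):
    hsv=cv2.cvtColor(d["frame"],cv2.COLOR_RGB2HSV)
    m=cv2.inRange(hsv,np.array(lo),np.array(hi))
    m=cv2.morphologyEx(m,cv2.MORPH_CLOSE,np.ones((3,3)))
    m=cv2.morphologyEx(m,cv2.MORPH_OPEN,np.ones((3,3)))
    out=[]
    for c in cv2.findContours(m,cv2.RETR_EXTERNAL,cv2.CHAIN_APPROX_NONE)[0]:
        if cv2.contourArea(c)<minA: continue
        P=np.array([ray(d,u,v,z)[:2] for u,v in c[:,0,:]],np.float32)
        r=cv2.minAreaRect(P); out.append((c.reshape(-1,2).mean(0),r))
    return out,m
E
python3 - <<'E'
from m import *
d=grab_frame("top"); hsv=cv2.cvtColor(d["frame"],cv2.COLOR_RGB2HSV)
for n,(u,v) in dict(table=(200,140),box1=(104,265),box3=(187,267),box4=(384,264),flatrim=(97,200),flatin=(125,200),mat=(283,178),carton=(440,203),shadow=(300,360),cwall=(440,184)).items(): print(n,d["frame"][v/1 if 0 else v,u],hsv[v,u])
cv2.imwrite("pics/c1.png",cv2.resize(d["frame"][160:310,80:310,::-1],None,fx=3.4,fy=3.4,interpolation=cv2.INTER_CUBIC))
cv2.imwrite("pics/c2.png",cv2.resize(d["frame"][170:290,355:510,::-1],None,fx=5,fy=5,interpolation=cv2.INTER_CUBIC))
E
```

```text
table [230 175 109] [ 16 134 230]
box1 [159  95  47] [ 13 180 159]
box3 [184 112  57] [ 13 176 184]
box4 [182 112  58] [ 13 174 182]
flatrim [99 60 31] [ 13 175  99]
flatin [175 107  54] [ 13 176 175]
mat [42 39 37] [12 30 42]
carton [193 140  81] [ 16 148 193]
shadow [137 101  65] [ 15 134 137]
cwall [216 161  97] [ 16 140 216]
```

View pics/c1.png

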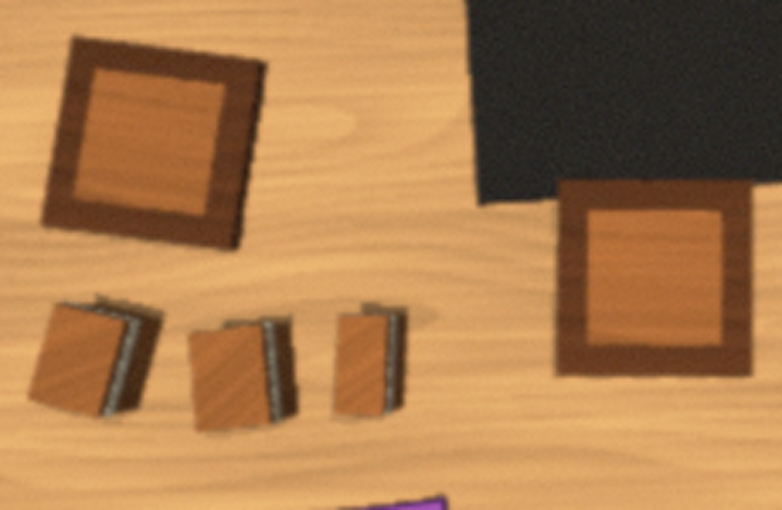

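View pics/c2.png

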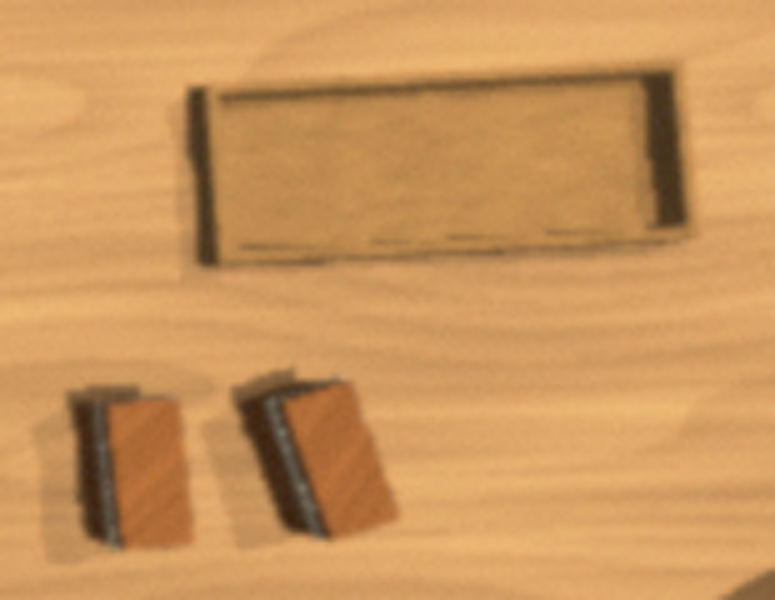

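Run:
```python
from m import *
np.set_printoptions(precision=1,suppress=True)
d=grab_frame("top"); print(env.state()["time_s"])
o,m=comps(d,(5,158,125),(15,255,255),60,70)
for p,r in o: print("boxtop/inner",p,r)
o,m=comps(d,(0,158,30),(15,255,255),800,20)
for p,r in o: print("flat z20",p,r)
o,m=comps(d,(0,0,0),(180,60,70),1500,0)
for p,r in o: print("mat",p,r)
o,m=comps(d,(118,60,30),(165,255,255),1500,20)
for p,r in o: print("purple",p,r)
C=[(207,88),(688,62),(692,238),(215,265)]
P=np.array([ray(d,355+x/5,170+y/5,32)[:2] for x,y in C]);print(P,cv2.minAreaRect(P.astype(np.float32)))
for (u,v) in [(241,155),(247,112)]: print("mug",ray(d,u/1.4,v/1.4,90 if 0 else 90))
for (u,v) in [(533,150)]: print("cass",ray(d,u/1.4,v/1.4,51))
```

```text
0.25
boxtop/inner [147.  270.8] ((418.85064697265625, 281.025634765625), (58.94598388671875, 43.45387268066406), 4.252052307128906)
boxtop/inner [185.9 266.6] ((424.3057556152344, 201.2159423828125), (28.673669815063477, 56.699546813964844), 88.35688018798828)
boxtop/inner [384.6 264.4] ((418.2138977050781, -203.85716247558594), (58.8902702331543, 28.725786209106445), 2.3358678817749023)
boxtop/inner [102.2 265.4] ((432.2182312011719, 373.0732421875), (43.46363067626953, 58.5518913269043), 74.41227722167969)
boxtop/inner [422.6 261.8] ((421.5234375, -281.65545654296875), (58.87442398071289, 28.797975540161133), 16.557540893554688)
boxtop/inner [272.1 241.4] ((472.23211669921875, 23.9603328704834), (82.25003814697266, 81.7628173828125), 88.36556243896484)
boxtop/inner [123.5 201.1] ((563.2551879882812, 329.89532470703125), (81.74772644042969, 81.98028564453125), 81.05131530761719)
boxtop/inner [282.8  79.1] ((830.2659301757812, 0.9630661010742188), (123.60311889648438, 122.47518157958984), 35.859405517578125)
flat z20 [272.2 241.1] ((473.19122314453125, 25.146278381347656), (121.964111328125, 120.91212463378906), 88.31315612792969)
flat z20 [124.7 201.9] ((568.09033203125, 344.5204162597656), (126.04329681396484, 122.62899017333984), 81.15608978271484)
flat z20 [282.8  79.1] ((850.9439086914062, 0.7238922119140625), (130.4669189453125, 129.2762451171875), 35.85938262939453)
mat [281.9 179.2] ((611.6724243164062, -1.4650421142578125), (158.78115844726562, 283.3892822265625), 2.2700257301330566)
purple [184.6 339.9] ((269.6217956542969, 216.01400756835938), (125.3001937866211, 125.93106079101562), 5.8513569831848145)
[[ 579.7 -246.7]
 [ 584.8 -454.2]
 [ 508.8 -450.1]
 [ 503.3 -245.9]] ((544.0291137695312, -350.0541687011719), (76.40106201171875, 210.157958984375), 1.4078383445739746)
mug [746.2 222.6  90. ]
mug [811.6 213.3  90. ]
cass [ 752.7 -217.5   51. ]
```

All five boxes are present: two 45 mm wide and three 30 mm. I'll take a closer look at the carton with the wrist camera before picking anything up.

Call:
arm_command(series=[0.0725, 0.048, -0.007, 0, 0, 0.142, 0.0725, 0.048, -0.007, 0, 0, 0.142, 0.0725, 0.048, -0.007, 0, 0, 0.142, 0.0725, 0.048, -0.007, 0, 0, 0.142, 0.0725, 0.048, -0.007, 0, 0, 0.142, 0.0725, 0.048, -0.007, 0, 0, 0.142, 0.0725, 0.048, -0.007, 0, 0, 0.142, 0.0725, 0.048, -0.007, 0, 0, 0.142, 0.0725, 0.048, -0.007, 0, 0, 0.142, 0.0725, 0.048, -0.007, 0, 0, 0.139, 0, 0, 0, 0, 0, 0, 0, 0, 0, 0, 0, 0, 0, 0, 0, 0, 0, 0], hand=1, newtons=25)

```text
time_s: 1.33
ee_pos: [543.8, -323.8, 196.7]
ee_rot: [-179.9, -0.0, 90.0]
force: [-0.3, -0.7, -0.1]
gripper_width: 91.1
```

```bash
cat >> h.py <<'E'
from scipy.spatial.transform import Rotation as Ro
def wrist(fn=None,scale=1):
    s=env.state(); d=grab_frame("wrist")
    T=np.array(d["tool_from_camera"]); Rt=Ro.from_euler("xyz",s["ee_rot"],degrees=True).as_matrix()
    Rwc=Rt@T[:3,:3]; c=Rt@T[:3,3]+s["ee_pos"]
    d["R"]=Rwc.T; d["t"]=-Rwc.T@c
    if fn: cv2.imwrite("pics/"+fn,cv2.resize(d["frame"][:,:,::-1],None,fx=scale,fy=scale))
    return d
E
python3 - <<'E'
from h import *
s=env.state();print(s["time_s"],s["ee_pos"],s["ee_rot"],s["qpos"])
import pickle
d=wrist("w1.png",1.4); pickle.dump(d,open("w1.pkl","wb"))
E
```

```text
1.3333 [ 543.75570942 -323.81071998  196.66526338] [-1.79942774e+02 -2.25794568e-03  8.99806932e+01] [-3.18008360e+01  2.45624741e+01  8.40864078e+01 -2.97757475e-02
  7.14009556e+01 -3.17720212e+01]
```

View pics/w1.png

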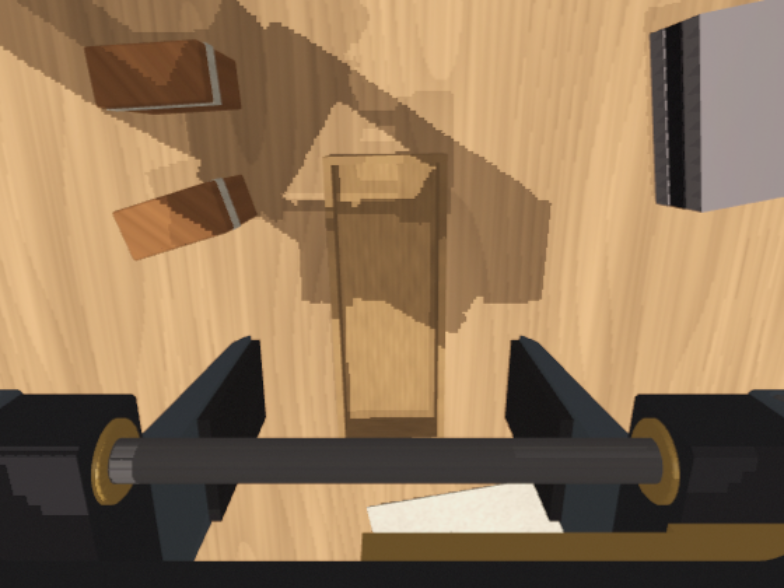

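Run:
```python
import pickle,cv2
d=pickle.load(open("w1.pkl","rb"))
im=d["frame"][:,:,::-1]
a=cv2.resize(im[100:160,220:330],None,fx=7,fy=7,interpolation=cv2.INTER_NEAREST)
b=cv2.resize(im[270:320,220:330],None,fx=7,fy=3.5,interpolation=cv2.INTER_NEAREST)
cv2.imwrite("pics/w1c.png",cv2.vconcat([a,b]))
```

```text
(no output)
```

View pics/w1c.png

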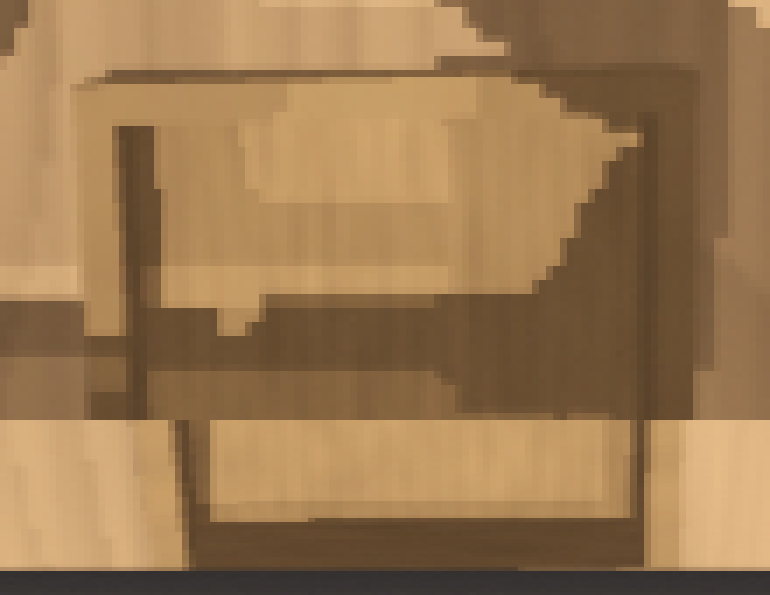

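Run:
```python
from h import *; import pickle
np.set_printoptions(precision=1,suppress=True)
d=pickle.load(open("w1.pkl","rb"))
for n,u,v,z in [("oTL",230.7,112.1,32),("oTR",319,109.8,32),("iTL",236.7,118.1,32),("iTR",311.4,117.1,32),("fBL",250,298.6,5),("fBR",310.7,298.3,5),("iBL",247.1,312.3,32),("iBR",312.1,312.3,32)]:
    print(n,ray(d,u,v,z)[:2])
```

```text
oTL [ 504.9 -248.6]
oTR [ 581.8 -246.7]
iTL [ 509.9 -253.7]
iTR [ 575.3 -252.8]
fBL [ 515.9 -448.4]
fBR [ 583.2 -448. ]
iBL [ 514.7 -448.5]
iBR [ 582.1 -448.4]
```

Call:
arm_command(series=[-0.051, 0.0175, 0, 0, 0, 0.0615, -0.051, 0.0175, 0, 0, 0, 0.0615, -0.051, 0.0175, 0, 0, 0, 0.0615, -0.051, 0.0175, 0, 0, 0, 0.0615, -0.051, 0.0175, 0, 0, 0, 0.0615, -0.051, 0.0175, 0, 0, 0, 0.0615, 0, 0, 0, 0, 0, 0, 0, 0, -0.074, 0, 0, 0, 0, 0, -0.074, 0, 0, 0, 0, 0, -0.074, 0, 0, 0, 0, 0, -0.074, 0, 0, 0, 0, 0, -0.074, 0, 0, 0, 0, 0, 0, 0, 0, 0, 0, 0, 0, 0, 0, 0], hand=1)

```text
time_s: 2.55
ee_pos: [420.9, -282.1, 48.5]
ee_rot: [-179.9, -0.1, 106.5]
force: [0.1, 0.5, -0.1]
gripper_width: 90.9
```

Run:
```python
from h import *
d=wrist("w2.png",1.2); print(env.state()["ee_pos"])
```

```text
[ 422.07550053 -282.80409033   49.87162393]
```

View pics/w2.png

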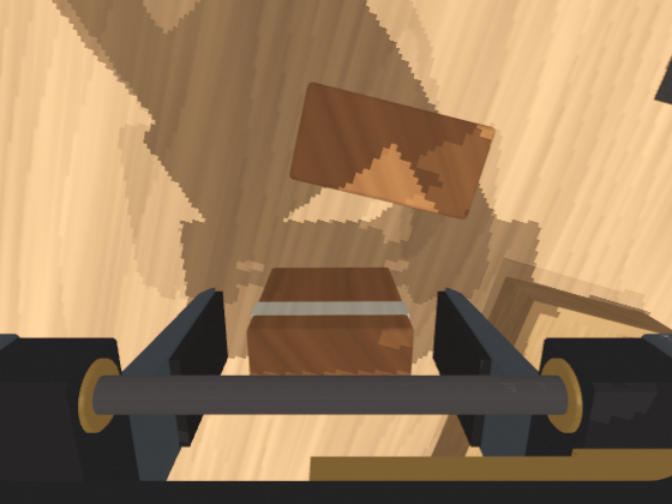

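```bash
cat >> h.py <<'E'
def edge_tool(ztool,win=(245,300),cols=(230,320)):
    """tool x of box's front top edge from wrist picture"""
    d=grab_frame("wrist"); return d
def tray(d,u,v,zt):
    T=np.array(d["tool_from_camera"]); r=T[:3,:3]@np.linalg.inv(np.array(d["intrinsics"]))@np.array([u,v,1.]); c=T[:3,3]
    return c+r*(zt-c[2])/r[2]
E
python3 - <<'E'
from h import *
d=grab_frame("wrist")
cv2.imwrite("pics/w2c.png",cv2.resize(d["frame"][215:320,195:360,::-1],None,fx=4.5,fy=4.5,interpolation=cv2.INTER_NEAREST))
for v in (262,264,266,268,270): print(v,tray(d,275,v,-21))
E
```

```text
262 [ 19.03050629  -0.4245364  -21.        ]
264 [ 18.10169111  -0.42357134 -21.        ]
266 [ 17.16950153  -0.42260278 -21.        ]
268 [ 16.23391912  -0.42163068 -21.        ]
270 [ 15.29492532  -0.42065505 -21.        ]
```

View pics/w2c.png

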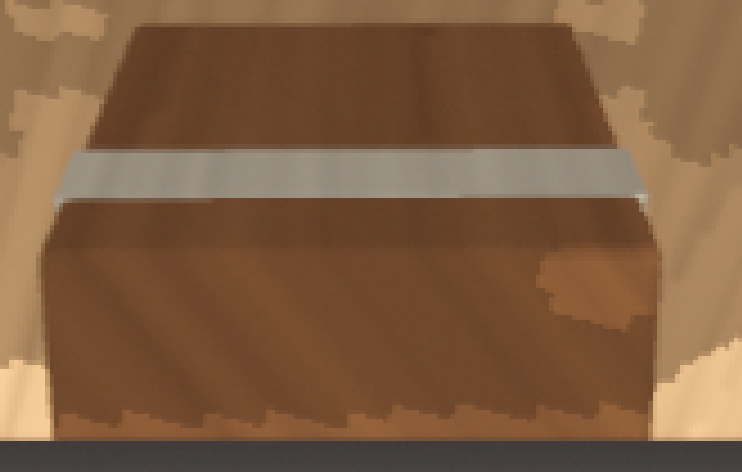

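The box is centred (front top edge at tool x = 15.2 mm, ideal 15) and square. Grip and lift.

Call:
arm_command(series=[0, 0, 0, 0, 0, 0, 0, 0, 0, 0, 0, 0, 0, 0, 0, 0, 0, 0, 0, 0, 0, 0, 0, 0, 0, 0, 0, 0, 0, 0, 0, 0, 0, 0, 0, 0, 0, 0, 0.05, 0, 0, 0, 0, 0, 0.075, 0, 0, 0, 0, 0, 0.075, 0, 0, 0, 0, 0, 0.075, 0, 0, 0, 0, 0, 0, 0, 0, 0], hand=0.3, newtons=25)

```text
time_s: 3.57
ee_pos: [424.7, -283.8, 164.5]
ee_rot: [179.6, 0.5, 106.6]
force: [1.1, -0.5, 0.2]
gripper_width: 59.9
```

Call:
arm_command(series=[0, 0, 0, 0, 0, 0, 0, 0, 0, 0, 0, 0, 0, 0, 0, 0, 0, 0])

```text
time_s: 3.82
ee_pos: [420.8, -281.1, 157.4]
ee_rot: [-179.9, -0.2, 106.6]
force: [0.1, 0.4, -2.1]
gripper_width: 59.8
```

Run:
```python
from h import *
s=env.state();print(s["ee_pos"],s["ee_rot"],s["force"])
import time
```

```text
[ 420.76938167 -281.09665716  157.39123062] [-1.79882603e+02 -1.56417025e-01  1.06599294e+02] [ 0.14788299  0.43389583 -2.05073058]
```

Call:
arm_command(series=[0.045, -0.0534, 0, 0, 0, -0.0473, 0.045, -0.0534, 0, 0, 0, -0.0473, 0.045, -0.0534, 0, 0, 0, -0.0473, 0.045, -0.0534, 0, 0, 0, -0.0473, 0.045, -0.0534, 0, 0, 0, -0.0473, 0.045, -0.0534, 0, 0, 0, -0.0473, 0.045, -0.0534, 0, 0, 0, -0.0473, 0, 0, -0.05, 0, 0, 0, 0, 0, -0.05, 0, 0, 0, 0, 0, -0.03, 0, 0, 0, 0, 0, 0, 0, 0, 0, 0, 0, 0, 0, 0, 0, 0, 0, 0, 0, 0, 0, 0, 0, 0, 0, 0, 0])

```text
time_s: 4.98
ee_pos: [548.3, -431.7, 108.4]
ee_rot: [179.9, 0.1, 91.7]
force: [-0.0, -0.6, -0.6]
gripper_width: 60.1
```

Run:
```python
from h import *
d=wrist("w3.png",1.4); print(env.state()["ee_pos"]); save("side","s3.png",(330,100,450,220),5)
```

```text
[ 548.29558762 -431.65420191  108.5362828 ]
```

View pics/w3.png

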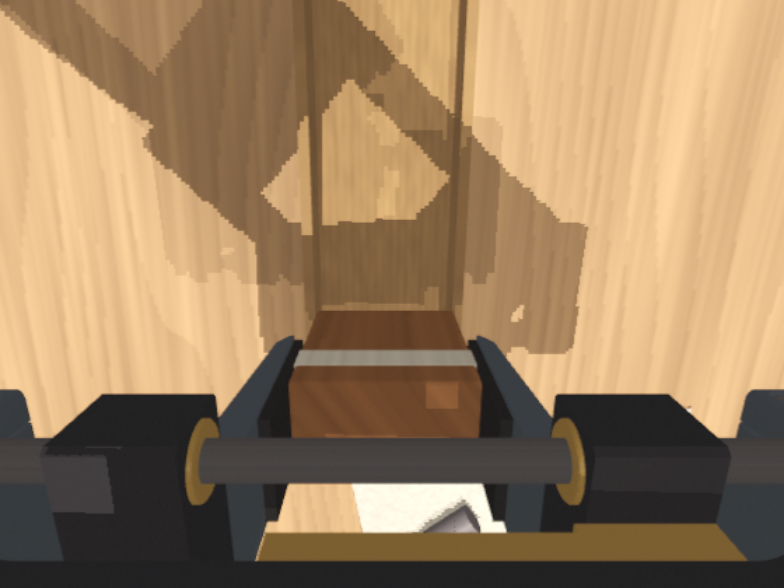

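View pics/s3.png

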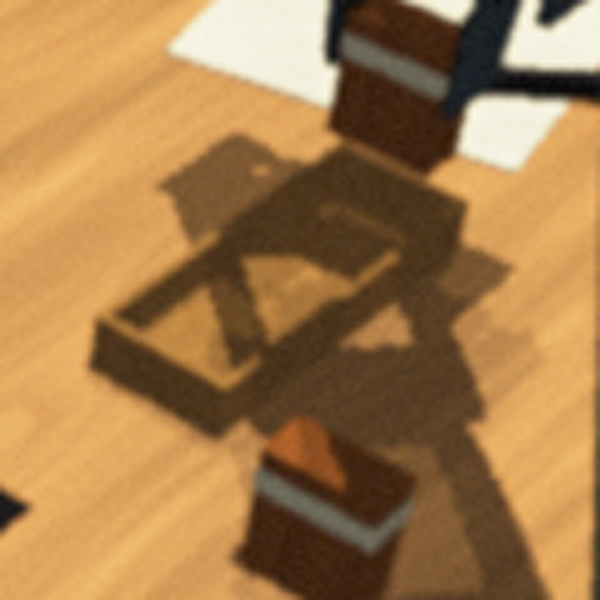

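Call:
arm_command(series=[0, 0, -0.025, 0, 0, 0, 0, 0, -0.025, 0, 0, 0, 0, 0, -0.025, 0, 0, 0, 0, 0, -0.025, 0, 0, 0, 0, 0, -0.02, 0, 0, 0, 0, 0, 0, 0, 0, 0, 0, 0, 0, 0, 0, 0, 0, 0, 0, 0, 0, 0])

```text
time_s: 5.75
ee_pos: [548.0, -431.5, 59.1]
ee_rot: [180.0, 0.0, 91.7]
force: [0.7, 0.6, -0.6]
gripper_width: 60.0
```

Call:
arm_command(series=[0, 0, -0.006, 0, 0, 0, 0, 0, -0.006, 0, 0, 0, 0, 0, 0, 0, 0, 0, 0, 0, 0, 0, 0, 0])

```text
time_s: 6.08
ee_pos: [547.9, -431.4, 54.5]
ee_rot: [180.0, 0.0, 91.7]
force: [0.5, -0.1, 0.4]
gripper_width: 59.9
```

Call:
arm_command(series=[0, 0, 0, 0, 0, 0, 0, 0, 0, 0, 0, 0, 0, 0, 0, 0, 0, 0, 0, 0, 0, 0, 0, 0, 0, 0, 0.05, 0, 0, 0, 0, 0, 0.1, 0, 0, 0, 0, 0, 0.1, 0, 0, 0, 0, 0, 0.1, 0, 0, 0, 0, 0, 0, 0, 0, 0, 0, 0, 0, 0, 0, 0], hand=1)

```text
time_s: 6.92
ee_pos: [548.9, -432.3, 197.9]
ee_rot: [179.7, 0.3, 91.7]
force: [0.6, -0.5, -1.7]
gripper_width: 91.6
```

Run:
```python
from h import *
d=wrist("w4.png",1.4); print(env.state()["ee_pos"]);
```

```text
[ 547.83347932 -431.40023047  195.09975317]
```

View pics/w4.png

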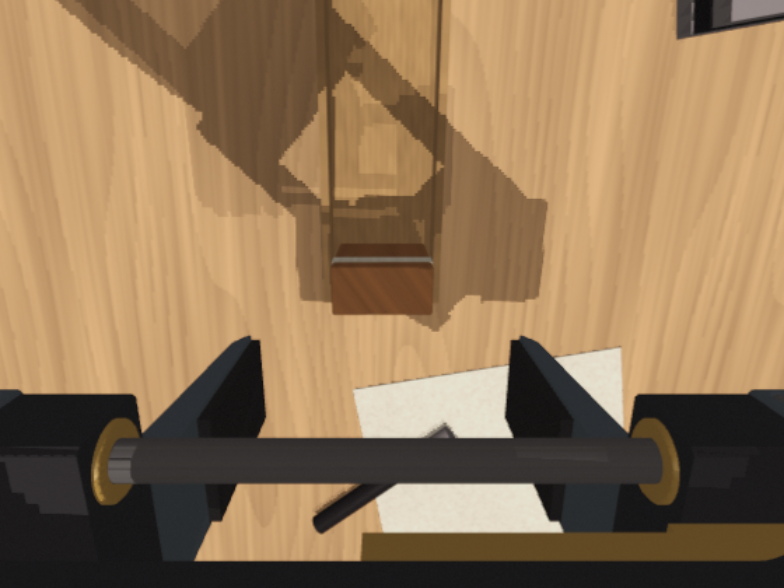

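Call:
arm_command(series=[-0.0405, 0.071, 0, 0, 0, 0.0017, -0.0405, 0.071, 0, 0, 0, 0.0017, -0.0405, 0.071, 0, 0, 0, 0.0017, -0.0405, 0.071, 0, 0, 0, 0.0017, -0.0405, 0.071, 0, 0, 0, 0.0017, -0.0405, 0.071, 0, 0, 0, 0.0017, -0.0405, 0.071, 0, 0, 0, 0.0017, -0.0405, 0.071, 0, 0, 0, 0.0017, 0, 0, 0, 0, 0, 0, 0, 0, -0.0726, 0, 0, 0, 0, 0, -0.0726, 0, 0, 0, 0, 0, -0.0726, 0, 0, 0, 0, 0, -0.0726, 0, 0, 0, 0, 0, -0.0726, 0, 0, 0, 0, 0, 0, 0, 0, 0, 0, 0, 0, 0, 0, 0, 0, 0, 0, 0, 0, 0])

```text
time_s: 8.38
ee_pos: [418.7, -204.6, 49.4]
ee_rot: [180.0, 0.0, 92.3]
force: [-0.1, -0.5, 0.5]
gripper_width: 91.2
```

Run:
```python
from h import *
d=grab_frame("wrist"); print(env.state()["ee_pos"])
cv2.imwrite("pics/w5.png",cv2.resize(d["frame"][205:320,180:370,::-1],None,fx=4,fy=4,interpolation=cv2.INTER_NEAREST))
for v in (262,266,270,274): print(v,tray(d,275,v,-21)[:2])
import pickle
# placed box: front/rear top edges from w4
```

```text
[ 419.15033951 -204.77556268   50.07533429]
262 [18.91174872 -0.24285818]
266 [17.05080121 -0.24092458]
270 [15.17628436 -0.23897687]
274 [13.28804921 -0.23701491]
```

View pics/w5.png

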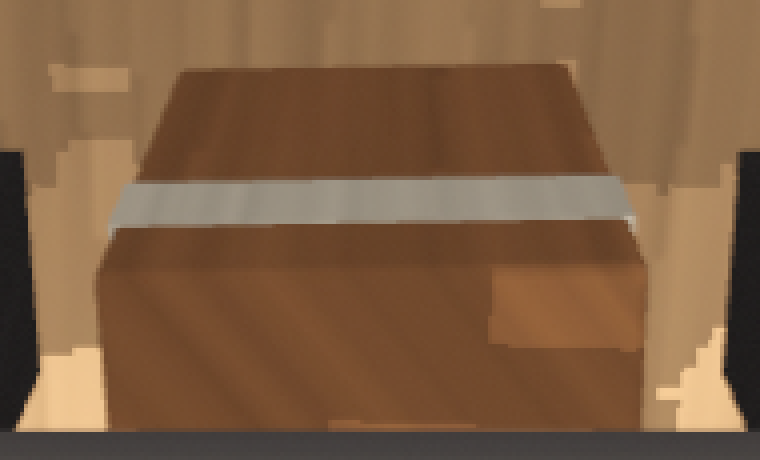

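Call:
arm_command(series=[0, 0, 0, 0, 0, 0, 0, 0, 0, 0, 0, 0, 0, 0, 0, 0, 0, 0, 0, 0, 0, 0, 0, 0, 0, 0, 0, 0, 0, 0, 0, 0, 0.055, 0, 0, 0, 0, 0, 0.075, 0, 0, 0, 0, 0, 0.075, 0, 0, 0, 0, 0, 0.075, 0, 0, 0, 0.0403, -0.0607, 0, 0, 0, -0.0017, 0.0403, -0.0607, 0, 0, 0, -0.0017, 0.0403, -0.0607, 0, 0, 0, -0.0017, 0.0403, -0.0607, 0, 0, 0, -0.0017, 0.0403, -0.0607, 0, 0, 0, -0.0017, 0.0403, -0.0607, 0, 0, 0, -0.0017, 0.0403, -0.0607, 0, 0, 0, -0.0017, 0.0403, -0.0607, 0, 0, 0, -0.0017, 0, 0, 0, 0, 0, 0, 0, 0, 0, 0, 0, 0, 0, 0, 0, 0, 0, 0], hand=0.3)

```text
time_s: 10.1
ee_pos: [546.4, -397.6, 160.2]
ee_rot: [-179.9, -0.1, 91.7]
force: [-0.2, -0.2, -1.8]
gripper_width: 59.9
```

Run:
```python
from h import *
d=wrist("w6.png",1.4); s=env.state();print(s["ee_pos"],s["gripper_width"])
```

```text
[ 546.34445937 -397.32092285  160.6139794 ] 59.99288668656785
```

View pics/w6.png

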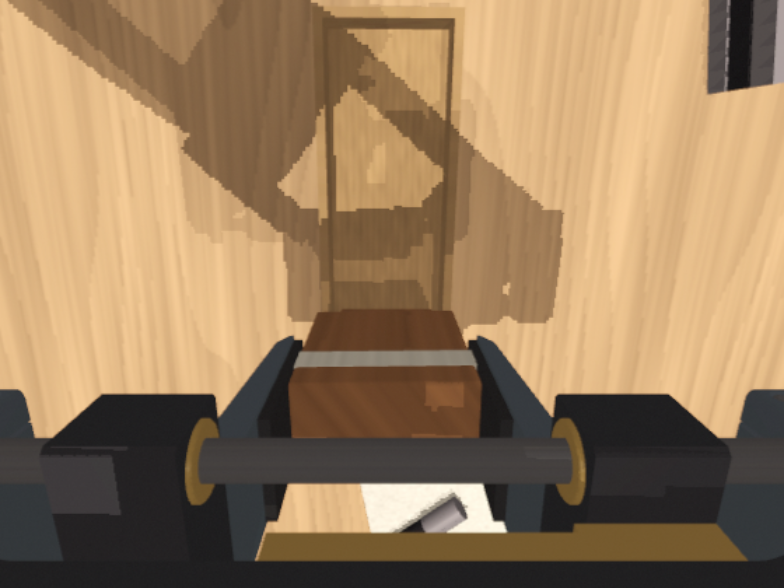

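Call:
arm_command(series=[0, 0, -0.06, 0, 0, 0, 0, 0, -0.06, 0, 0, 0, 0, 0, -0.04, 0, 0, 0, 0, 0, -0.04, 0, 0, 0, 0, 0, -0.03, 0, 0, 0, 0, 0, -0.01, 0, 0, 0, 0, 0, 0, 0, 0, 0, 0, 0, 0, 0, 0, 0])

```text
time_s: 10.82
ee_pos: [547.4, -398.3, 65.8]
ee_rot: [179.9, 0.0, 91.7]
force: [0.0, -1.1, -0.8]
gripper_width: 60.0
```

Call:
arm_command(series=[0, 0, -0.01, 0, 0, 0, 0, 0, -0.01, 0, 0, 0, 0, 0, -0.007, 0, 0, 0, 0, 0, 0, 0, 0, 0, 0, 0, 0, 0, 0, 0])

```text
time_s: 11.23
ee_pos: [547.2, -398.5, 54.4]
ee_rot: [180.0, 0.0, 91.7]
force: [-0.6, 0.3, -0.6]
gripper_width: 59.9
```

Call:
arm_command(series=[0, 0, 0, 0, 0, 0, 0, 0, 0, 0, 0, 0, 0, 0, 0, 0, 0, 0, 0, 0, 0, 0, 0, 0, 0, 0, 0.05, 0, 0, 0, 0, 0, 0.1, 0, 0, 0, 0, 0, 0.1, 0, 0, 0, 0, 0, 0.1, 0, 0, 0, 0, 0, 0, 0, 0, 0, 0, 0, 0, 0, 0, 0], hand=1)

```text
time_s: 12.07
ee_pos: [548.3, -399.3, 197.7]
ee_rot: [179.7, 0.3, 91.7]
force: [-0.2, 0.5, -1.2]
gripper_width: 91.3
```

Run:
```python
from h import *
d=wrist("w7.png",1.4); print(env.state()["ee_pos"]); 
import pickle; pickle.dump(d,open("w7.pkl","wb"))
```

```text
[ 547.17857687 -398.42031808  195.0291937 ]
```

View pics/w7.png

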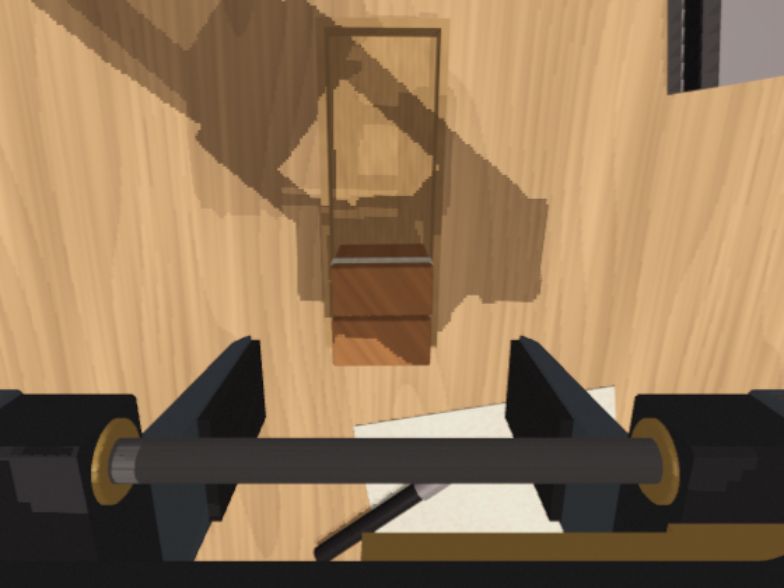

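Run:
```python
from h import *; import pickle
d=pickle.load(open("w7.pkl","rb"))
f=d["frame"]
g=cv2.cvtColor(f,cv2.COLOR_RGB2HSV)
for v in list(range(14,30))+list(range(172,200))+list(range(222,230))+list(range(255,264)): print(v,f[v,270],f[v,262], np.round(ray(d,272,v,75)[1],1),np.round(ray(d,272,v,32)[1],1))
```

```text
14 [182 143  91] [174 135  87] -257.3 -248.5
15 [181 141  90] [175 134  87] -257.9 -249.2
16 [175 135  86] [175 135  88] -258.5 -249.9
17 [175 136  87] [174 134  86] -259.1 -250.7
18 [173 135  87] [171 131  85] -259.8 -251.4
19 [147 112  70] [142 107  68] -260.4 -252.1
20 [92 69 43] [91 67 43] -261.0 -252.8
21 [95 71 45] [90 67 43] -261.7 -253.6
22 [96 72 46] [91 68 43] -262.3 -254.3
23 [94 69 44] [89 64 41] -262.9 -255.0
24 [94 68 43] [92 68 43] -263.6 -255.8
25 [112  81  51] [107  78  49] -264.2 -256.5
26 [175 135  87] [172 132  85] -264.8 -257.2
27 [198 157 104] [184 143  93] -265.5 -258.0
28 [198 157 103] [186 144  94] -266.1 -258.7
29 [199 156 103] [189 147  95] -266.8 -259.4
172 [107  78  50] [106  78  50] -369.5 -377.8
173 [106  78  49] [105  78  49] -370.3 -378.8
174 [94 64 39] [97 68 42] -371.1 -379.7
175 [82 52 29] [83 52 31] -371.9 -380.6
176 [82 52 31] [83 52 29] -372.7 -381.5
177 [82 50 29] [83 53 32] -373.6 -382.5
178 [82 51 30] [84 53 32] -374.4 -383.4
179 [83 51 31] [84 53 33] -375.2 -384.4
180 [82 52 30] [84 53 31] -376.0 -385.3
181 [82 52 32] [84 53 32] -376.8 -386.
[... 857 characters left out ...]
5  44] [112  71  41] -412.5 -427.3
224 [117  75  44] [110  68  40] -413.3 -428.3
225 [96 60 35] [96 61 35] -414.2 -429.3
226 [80 50 28] [83 53 30] -415.1 -430.4
227 [81 52 30] [83 52 30] -416.0 -431.4
228 [84 53 31] [86 54 32] -416.9 -432.4
229 [101  63  36] [104  66  38] -417.8 -433.4
255 [172 113  66] [170 112  66] -441.5 -460.7
256 [172 115  68] [168 111  66] -442.4 -461.8
257 [175 116  69] [167 109  64] -443.3 -462.9
258 [177 118  70] [168 111  64] -444.3 -464.0
259 [178 120  69] [170 113  66] -445.2 -465.0
260 [181 126  77] [175 120  74] -446.1 -466.1
261 [202 158 109] [207 162 113] -447.1 -467.2
262 [215 174 124] [222 180 129] -448.0 -468.3
263 [215 174 124] [222 180 130] -449.0 -469.4
```

Call:
arm_command(series=[-0.0192, 0.0937, 0, 0, 0, -0.0046, -0.0192, 0.0937, 0, 0, 0, -0.0046, -0.0192, 0.0937, 0, 0, 0, -0.0046, -0.0192, 0.0937, 0, 0, 0, -0.0046, -0.0192, 0.0937, 0, 0, 0, -0.0046, -0.0192, 0.0937, 0, 0, 0, -0.0046, -0.0192, 0.0937, 0, 0, 0, -0.0046, -0.0192, 0.0937, 0, 0, 0, -0.0046, -0.0192, 0.0937, 0, 0, 0, -0.0046, -0.0192, 0.0937, 0, 0, 0, -0.0046, -0.0192, 0.0937, 0, 0, 0, -0.0046, -0.0192, 0.0937, 0, 0, 0, -0.0046, -0.0192, 0.0937, 0, 0, 0, -0.0046, -0.0192, 0.0937, 0, 0, 0, -0.0046, -0.0192, 0.0937, 0, 0, 0, -0.0046, -0.0192, 0.0937, 0, 0, 0, -0.0046, 0, 0, 0, 0, 0, 0, 0, 0, 0, 0, 0, 0])

```text
time_s: 13.62
ee_pos: [422.7, 202.4, 192.4]
ee_rot: [-179.8, 0.1, 88.6]
force: [-0.1, -1.0, -0.6]
gripper_width: 91.3
```

Call:
arm_command(series=[0, 0, 0, 0, 0, 0, 0, 0, -0.0726, 0, 0, 0, 0, 0, -0.0726, 0, 0, 0, 0, 0, -0.0726, 0, 0, 0, 0, 0, -0.0726, 0, 0, 0, 0, 0, -0.0726, 0, 0, 0, 0, 0, 0, 0, 0, 0, 0, 0, 0, 0, 0, 0, 0, 0, 0, 0, 0, 0])

```text
time_s: 14.37
ee_pos: [425.3, 200.8, 50.0]
ee_rot: [179.9, -0.0, 88.3]
force: [0.2, -0.1, 0.4]
gripper_width: 91.4
```

Run:
```python
from h import *
d=grab_frame("wrist"); print(env.state()["ee_pos"])
cv2.imwrite("pics/w8.png",cv2.resize(d["frame"][205:320,180:370,::-1],None,fx=4,fy=4,interpolation=cv2.INTER_NEAREST))
```

```text
[425.66979423 201.19049861  50.49130526]
```

View pics/w8.png

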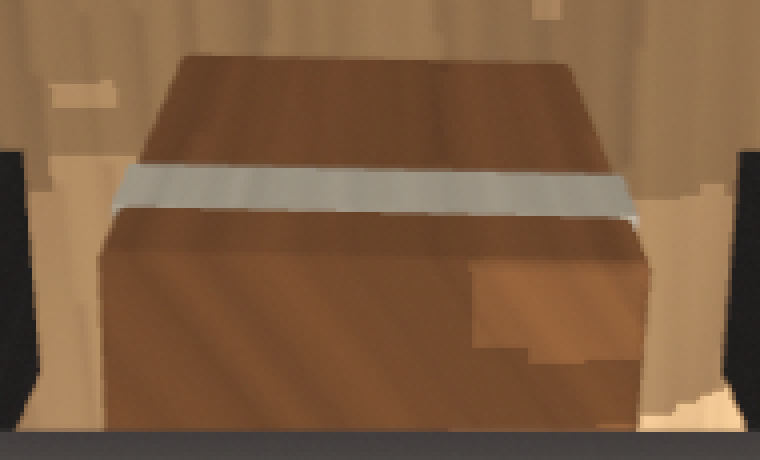

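Call:
arm_command(series=[0, 0, 0, 0, 0, 0, 0, 0, 0, 0, 0, 0, 0, 0, 0, 0, 0, 0, 0, 0, 0, 0, 0, 0, 0, 0, 0, 0, 0, 0, 0, 0, 0.055, 0, 0, 0, 0, 0, 0.075, 0, 0, 0, 0, 0, 0.075, 0, 0, 0, 0, 0, 0.075, 0, 0, 0], hand=0.3)

```text
time_s: 15.17
ee_pos: [423.6, 201.2, 162.0]
ee_rot: [-179.9, 0.0, 88.4]
force: [-0.2, 0.9, -1.4]
gripper_width: 60.3
```

Call:
arm_command(series=[0.019, -0.0888, 0, 0, 0, 0.0046, 0.019, -0.0888, 0, 0, 0, 0.0046, 0.019, -0.0888, 0, 0, 0, 0.0046, 0.019, -0.0888, 0, 0, 0, 0.0046, 0.019, -0.0888, 0, 0, 0, 0.0046, 0.019, -0.0888, 0, 0, 0, 0.0046, 0.019, -0.0888, 0, 0, 0, 0.0046, 0.019, -0.0888, 0, 0, 0, 0.0046, 0.019, -0.0888, 0, 0, 0, 0.0046, 0.019, -0.0888, 0, 0, 0, 0.0046, 0.019, -0.0888, 0, 0, 0, 0.0046, 0.019, -0.0888, 0, 0, 0, 0.0046, 0.019, -0.0888, 0, 0, 0, 0.0046, 0.019, -0.0888, 0, 0, 0, 0.0046, 0.019, -0.0888, 0, 0, 0, 0.0046, 0.019, -0.0888, 0, 0, 0, 0.0046, 0, 0, 0, 0, 0, 0, 0, 0, 0, 0, 0, 0, 0, 0, 0, 0, 0, 0, 0, 0, 0, 0, 0, 0])

```text
time_s: 16.83
ee_pos: [545.5, -365.6, 160.8]
ee_rot: [-180.0, -0.1, 91.8]
force: [0.8, 0.0, -0.9]
gripper_width: 60.3
```

Run:
```python
from h import *
d=wrist("w9.png",1.4); s=env.state();print(s["ee_pos"],s["gripper_width"])
```

```text
[ 545.59940872 -365.51020429  161.01400124] 60.26482803110902
```

View pics/w9.png

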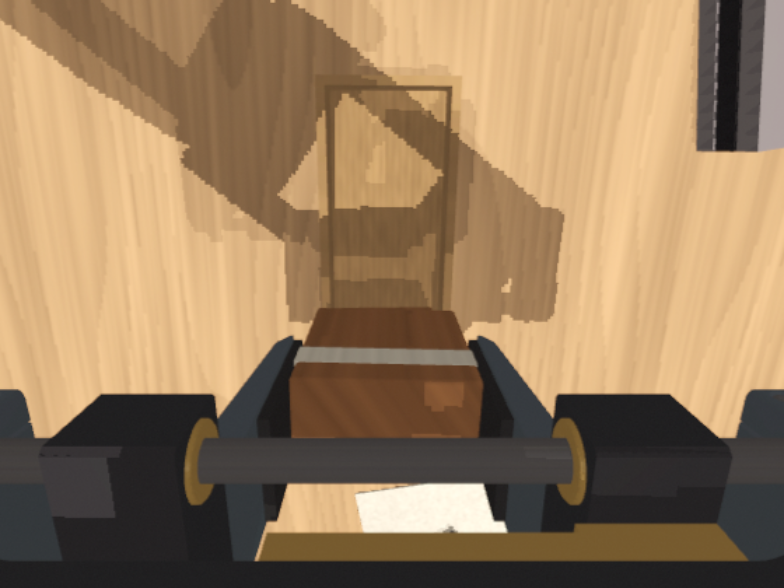

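Call:
arm_command(series=[0, 0, -0.06, 0, 0, 0, 0, 0, -0.06, 0, 0, 0, 0, 0, -0.04, 0, 0, 0, 0, 0, -0.04, 0, 0, 0, 0, 0, -0.03, 0, 0, 0, 0, 0, -0.01, 0, 0, 0, 0, 0, 0, 0, 0, 0, 0, 0, 0, 0, 0, 0])

```text
time_s: 17.55
ee_pos: [546.3, -366.9, 65.7]
ee_rot: [179.9, 0.0, 91.7]
force: [-1.1, -0.9, -1.5]
gripper_width: 60.0
```

Call:
arm_command(series=[0, 0, -0.01, 0, 0, 0, 0, 0, -0.01, 0, 0, 0, 0, 0, -0.007, 0, 0, 0, 0, 0, 0, 0, 0, 0, 0, 0, 0, 0, 0, 0])

```text
time_s: 17.97
ee_pos: [545.9, -367.2, 54.3]
ee_rot: [180.0, 0.0, 91.7]
force: [-0.0, -0.2, -0.2]
gripper_width: 60.2
```

Call:
arm_command(series=[0, 0, 0, 0, 0, 0, 0, 0, 0, 0, 0, 0, 0, 0, 0, 0, 0, 0, 0, 0, 0, 0, 0, 0, 0, 0, 0.05, 0, 0, 0, 0, 0, 0.1, 0, 0, 0, 0, 0, 0.1, 0, 0, 0, 0, 0, 0.1, 0, 0, 0, 0, 0, 0, 0, 0, 0, 0, 0, 0, 0, 0, 0], hand=1)

```text
time_s: 18.8
ee_pos: [547.1, -367.8, 197.6]
ee_rot: [179.7, 0.2, 91.7]
force: [-1.0, -0.1, -0.5]
gripper_width: 91.3
```

Run:
```python
from h import *
d=wrist("w10.png",1.4); print(env.state()["ee_pos"]); 
import pickle; pickle.dump(d,open("w10.pkl","wb"))
f=d["frame"]
for v in list(range(36,52))+list(range(188,196))+list(range(222,232)): print(v,f[v,270], np.round(ray(d,272,v,75)[1],1),np.round(ray(d,272,v,32)[1],1))
```

```text
[ 545.93493573 -367.04702122  195.00974854]
36 [211 169 120] -239.8 -233.2
37 [211 170 121] -240.5 -233.9
38 [211 170 121] -241.1 -234.7
39 [211 170 121] -241.8 -235.4
40 [212 170 122] -242.4 -236.2
41 [211 170 122] -243.1 -236.9
42 [212 171 122] -243.7 -237.7
43 [212 171 121] -244.4 -238.4
44 [212 170 122] -245.0 -239.2
45 [212 171 122] -245.7 -239.9
46 [213 172 123] -246.3 -240.7
47 [213 171 122] -247.0 -241.5
48 [211 171 122] -247.7 -242.2
49 [195 155 109] -248.3 -243.0
50 [142 109  74] -249.0 -243.7
51 [140 106  73] -249.6 -244.5
188 [84 51 31] -351.1 -361.4
189 [86 54 31] -351.9 -362.3
190 [102  65  38] -352.8 -363.3
191 [112  71  42] -353.6 -364.3
192 [116  74  43] -354.4 -365.2
193 [117  75  43] -355.3 -366.2
194 [117  74  44] -356.1 -367.1
195 [118  75  44] -356.9 -368.1
222 [120  77  45] -380.1 -394.8
223 [119  75  43] -381.0 -395.8
224 [98 61 36] -381.9 -396.8
225 [82 51 30] -382.7 -397.8
226 [83 52 30] -383.6 -398.9
227 [89 55 32] -384.5 -399.9
228 [106  67  40] -385.4 -400.9
229 [115  73  43] -386.3 -401.9
230 [117  74  44] -387.2 -403.0
231 [118  74  43] -388.1 -404.0
```

View pics/w10.png

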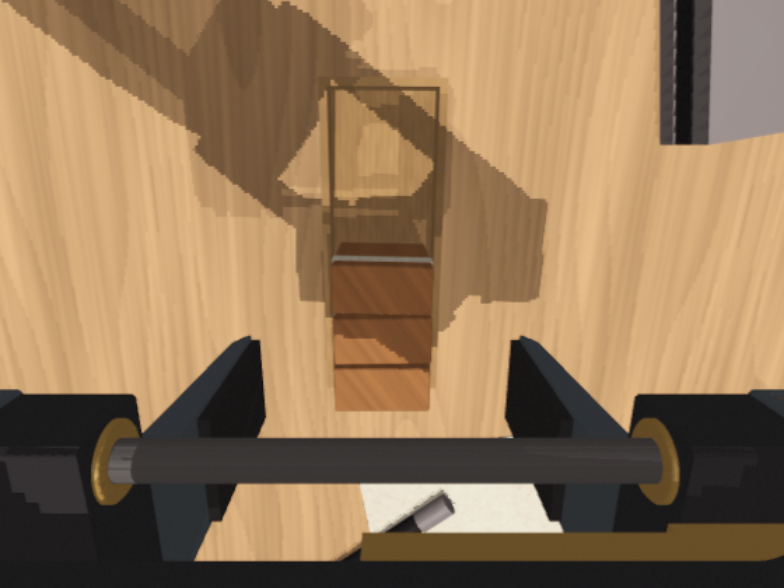

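Call:
arm_command(series=[-0.0176, 0.09, 0, 0, 0, 0.0031, -0.0176, 0.09, 0, 0, 0, 0.0031, -0.0176, 0.09, 0, 0, 0, 0.0031, -0.0176, 0.09, 0, 0, 0, 0.0031, -0.0176, 0.09, 0, 0, 0, 0.0031, -0.0176, 0.09, 0, 0, 0, 0.0031, -0.0176, 0.09, 0, 0, 0, 0.0031, -0.0176, 0.09, 0, 0, 0, 0.0031, -0.0176, 0.09, 0, 0, 0, 0.0031, -0.0176, 0.09, 0, 0, 0, 0.0031, -0.0176, 0.09, 0, 0, 0, 0.0031, -0.0176, 0.09, 0, 0, 0, 0.0031, -0.0176, 0.09, 0, 0, 0, 0.0031, -0.0176, 0.09, 0, 0, 0, 0.0031, -0.0176, 0.09, 0, 0, 0, 0.0031, -0.0176, 0.09, 0, 0, 0, 0.0031, -0.0176, 0.09, 0, 0, 0, 0.0031, -0.0176, 0.09, 0, 0, 0, 0.0031, 0, 0, 0, 0, 0, 0, 0, 0, 0, 0, 0, 0])

```text
time_s: 20.52
ee_pos: [417.7, 281.7, 192.2]
ee_rot: [-179.8, 0.1, 94.4]
force: [0.7, -0.5, -0.1]
gripper_width: 91.5
```

Call:
arm_command(series=[0, 0, 0, 0, 0, 0, 0, 0, -0.0726, 0, 0, 0, 0, 0, -0.0726, 0, 0, 0, 0, 0, -0.0726, 0, 0, 0, 0, 0, -0.0726, 0, 0, 0, 0, 0, -0.0726, 0, 0, 0, 0, 0, 0, 0, 0, 0, 0, 0, 0, 0, 0, 0, 0, 0, 0, 0, 0, 0])

```text
time_s: 21.27
ee_pos: [420.2, 280.6, 50.1]
ee_rot: [179.9, -0.0, 94.1]
force: [-0.2, 0.2, 0.8]
gripper_width: 91.2
```

Run:
```python
from h import *
d=grab_frame("wrist"); print(env.state()["ee_pos"])
cv2.imwrite("pics/w11.png",cv2.resize(d["frame"][185:320,180:370,::-1],None,fx=4,fy=4,interpolation=cv2.INTER_NEAREST))
for v in (246,250,254,258,262): print(v,tray(d,275,v,-21)[:2])
```

```text
[420.48480342 281.0732652   50.65311293]
246 [26.23543955 -0.27504285]
250 [24.42730121 -0.27316378]
254 [22.60616792 -0.2712712 ]
258 [20.7718991  -0.26936497]
262 [18.9243521  -0.26744495]
```

View pics/w11.png

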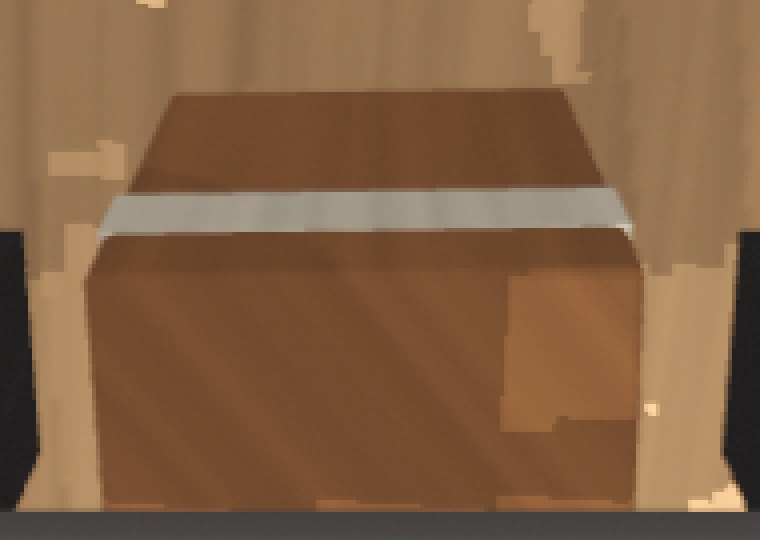

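Call:
arm_command(series=[0, 0, 0, 0, 0, 0, 0, 0, 0, 0, 0, 0, 0, 0, 0, 0, 0, 0, 0, 0, 0, 0, 0, 0, 0, 0, 0, 0, 0, 0, 0, 0, 0.055, 0, 0, 0, 0, 0, 0.075, 0, 0, 0, 0, 0, 0.075, 0, 0, 0, 0, 0, 0.075, 0, 0, 0], hand=0.3)

```text
time_s: 22.07
ee_pos: [418.5, 280.7, 161.9]
ee_rot: [-179.9, 0.0, 94.2]
force: [0.8, 0.2, -1.1]
gripper_width: 59.9
```

Call:
arm_command(series=[0.0196, -0.0951, 0, 0, 0, -0.0035, 0.0196, -0.0951, 0, 0, 0, -0.0035, 0.0196, -0.0951, 0, 0, 0, -0.0035, 0.0196, -0.0951, 0, 0, 0, -0.0035, 0.0196, -0.0951, 0, 0, 0, -0.0035, 0.0196, -0.0951, 0, 0, 0, -0.0035, 0.0196, -0.0951, 0, 0, 0, -0.0035, 0.0196, -0.0951, 0, 0, 0, -0.0035, 0.0196, -0.0951, 0, 0, 0, -0.0035, 0.0196, -0.0951, 0, 0, 0, -0.0035, 0.0196, -0.0951, 0, 0, 0, -0.0035, 0.0196, -0.0951, 0, 0, 0, -0.0035, 0.0196, -0.0951, 0, 0, 0, -0.0035, 0.0196, -0.0951, 0, 0, 0, -0.0035, 0.0196, -0.0951, 0, 0, 0, -0.0035, 0.0196, -0.0951, 0, 0, 0, -0.0035, 0, 0, 0, 0, 0, 0, 0, 0, 0, 0, 0, 0, 0, 0, 0, 0, 0, 0, 0, 0, 0, 0, 0, 0])

```text
time_s: 23.73
ee_pos: [544.1, -326.3, 160.7]
ee_rot: [-179.9, -0.1, 91.7]
force: [-0.3, 0.2, -1.7]
gripper_width: 59.8
```

Run:
```python
from h import *
d=wrist("w12.png",1.4); s=env.state();print(s["ee_pos"],s["gripper_width"])
```

```text
[ 544.31632677 -326.16650157  160.94687222] 59.848501482054694
```

View pics/w12.png

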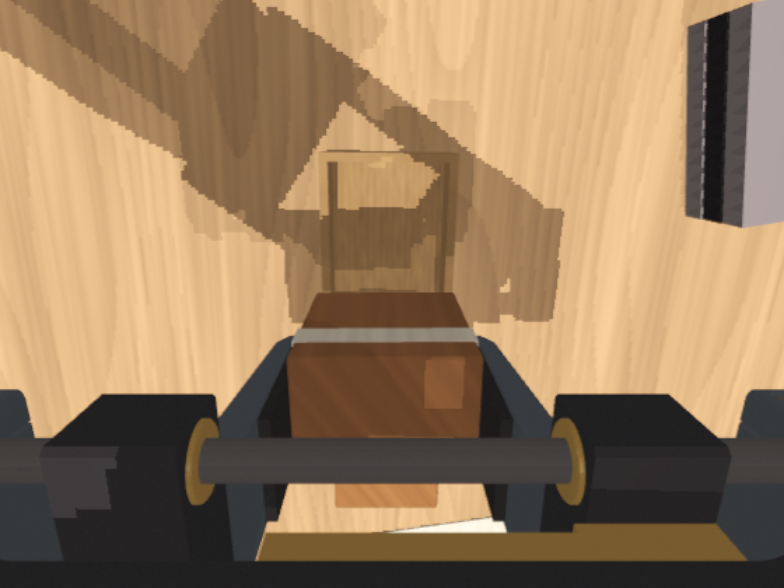

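Call:
arm_command(series=[0, 0, -0.06, 0, 0, 0, 0, 0, -0.06, 0, 0, 0, 0, 0, -0.04, 0, 0, 0, 0, 0, -0.04, 0, 0, 0, 0, 0, -0.03, 0, 0, 0, 0, 0, -0.01, 0, 0, 0, 0, 0, 0, 0, 0, 0, 0, 0, 0, 0, 0, 0])

```text
time_s: 24.45
ee_pos: [545.0, -327.5, 65.7]
ee_rot: [179.9, 0.0, 91.7]
force: [-0.4, -0.1, -1.9]
gripper_width: 60.0
```

Call:
arm_command(series=[0, 0, -0.01, 0, 0, 0, 0, 0, -0.01, 0, 0, 0, 0, 0, -0.007, 0, 0, 0, 0, 0, 0, 0, 0, 0, 0, 0, 0, 0, 0, 0])

```text
time_s: 24.87
ee_pos: [544.7, -327.8, 54.4]
ee_rot: [180.0, 0.0, 91.7]
force: [0.2, -0.1, 0.2]
gripper_width: 59.9
```

Call:
arm_command(series=[0, 0, 0, 0, 0, 0, 0, 0, 0, 0, 0, 0, 0, 0, 0, 0, 0, 0, 0, 0, 0, 0, 0, 0, 0, 0, 0.05, 0, 0, 0, 0, 0, 0.1, 0, 0, 0, 0, 0, 0.1, 0, 0, 0, 0, 0, 0.1, 0, 0, 0, 0, 0, 0, 0, 0, 0, 0, 0, 0, 0, 0, 0], hand=1)

```text
time_s: 25.7
ee_pos: [545.8, -328.4, 197.4]
ee_rot: [179.7, 0.2, 91.7]
force: [-0.5, -0.4, -0.9]
gripper_width: 91.2
```

Run:
```python
from h import *
d=wrist("w13.png",1.4); print(env.state()["ee_pos"]); 
f=d["frame"]
for v in list(range(72,86))+list(range(176,188))+list(range(220,235)): print(v,f[v,270], np.round(ray(d,272,v,75)[1],1),np.round(ray(d,272,v,32)[1],1))
```

```text
[ 544.52410288 -327.65314542  194.77476997]
72 [152 116  80] -224.3 -221.3
73 [151 116  79] -225.0 -222.1
74 [142 108  74] -225.7 -222.9
75 [124  94  64] -226.4 -223.7
76 [124  94  64] -227.1 -224.5
77 [124  94  64] -227.7 -225.2
78 [123  94  64] -228.4 -226.0
79 [119  89  62] -229.1 -226.8
80 [118  89  60] -229.8 -227.6
81 [118  90  61] -230.5 -228.4
82 [118  89  61] -231.2 -229.2
83 [118  89  60] -231.9 -230.0
84 [118  89  61] -232.6 -230.8
85 [119  89  60] -233.3 -231.6
176 [133 125 111] -301.7 -310.5
177 [132 122 108] -302.5 -311.4
178 [94 65 44] -303.3 -312.4
179 [87 55 33] -304.2 -313.3
180 [87 55 32] -305.0 -314.2
181 [94 59 36] -305.8 -315.2
182 [96 59 35] -306.6 -316.1
183 [113  72  42] -307.4 -317.1
184 [111  70  40] -308.2 -318.0
185 [112  71  42] -309.1 -319.0
186 [112  72  42] -309.9 -319.9
187 [112  71  41] -310.7 -320.9
220 [119  75  44] -338.8 -353.2
221 [118  75  44] -339.6 -354.2
222 [114  74  43] -340.5 -355.2
223 [114  73  43] -341.4 -356.2
224 [113  73  42] -342.3 -357.2
225 [111  71  40] -343.1 -358.2
226 [112  71  42] -344.0 -359.3
227 [112  71  41] -344.9 -360.3
228 [113  71  42] -345.8 -361.3
229 [113  72  41] -346.7 -362.3
230 [113  72  42] -347.6 -363.3
231 [113  70  41] -348.5 -364.4
232 [108  68  40] -349.4 -365.4
233 [88 55 34] -350.3 -366.4
234 [83 52 30] -351.1 -367.5
```

View pics/w13.png

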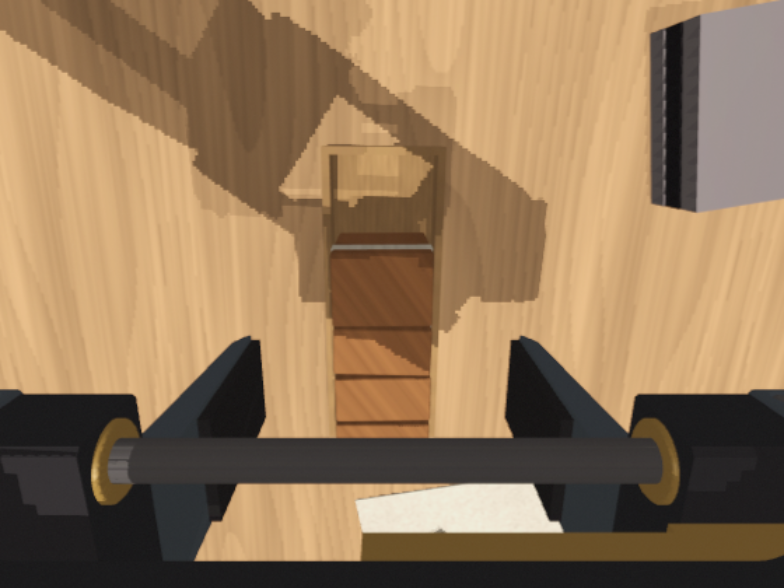

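Call:
arm_command(series=[-0.0156, 0.0973, 0, 0, 0, -0.0214, -0.0156, 0.0973, 0, 0, 0, -0.0214, -0.0156, 0.0973, 0, 0, 0, -0.0214, -0.0156, 0.0973, 0, 0, 0, -0.0214, -0.0156, 0.0973, 0, 0, 0, -0.0214, -0.0156, 0.0973, 0, 0, 0, -0.0214, -0.0156, 0.0973, 0, 0, 0, -0.0214, -0.0156, 0.0973, 0, 0, 0, -0.0214, -0.0156, 0.0973, 0, 0, 0, -0.0214, -0.0156, 0.0973, 0, 0, 0, -0.0214, -0.0156, 0.0973, 0, 0, 0, -0.0214, -0.0156, 0.0973, 0, 0, 0, -0.0214, -0.0156, 0.0973, 0, 0, 0, -0.0214, -0.0156, 0.0973, 0, 0, 0, -0.0214, -0.0156, 0.0973, 0, 0, 0, -0.0214, -0.0156, 0.0973, 0, 0, 0, -0.0214, -0.0156, 0.0973, 0, 0, 0, -0.0214, -0.0156, 0.0973, 0, 0, 0, -0.0214, 0, 0, 0, 0, 0, 0, 0, 0, 0, 0, 0, 0])

```text
time_s: 27.42
ee_pos: [430.7, 373.8, 191.5]
ee_rot: [-179.9, 0.2, 74.6]
force: [0.2, -0.1, -0.2]
gripper_width: 91.6
```

Call:
arm_command(series=[0, 0, 0, 0, 0, 0, 0, 0, -0.0726, 0, 0, 0, 0, 0, -0.0726, 0, 0, 0, 0, 0, -0.0726, 0, 0, 0, 0, 0, -0.0726, 0, 0, 0, 0, 0, -0.0726, 0, 0, 0, 0, 0, 0, 0, 0, 0, 0, 0, 0, 0, 0, 0, 0, 0, 0, 0, 0, 0])

```text
time_s: 28.17
ee_pos: [433.3, 372.6, 50.3]
ee_rot: [179.9, -0.1, 74.3]
force: [0.1, 0.5, -0.2]
gripper_width: 91.4
```

Run:
```python
from h import *
d=grab_frame("wrist"); print(env.state()["ee_pos"])
cv2.imwrite("pics/w14.png",cv2.resize(d["frame"][185:320,180:370,::-1],None,fx=4,fy=4,interpolation=cv2.INTER_NEAREST))
```

```text
[433.55521096 373.10853131  50.88044043]
```

View pics/w14.png

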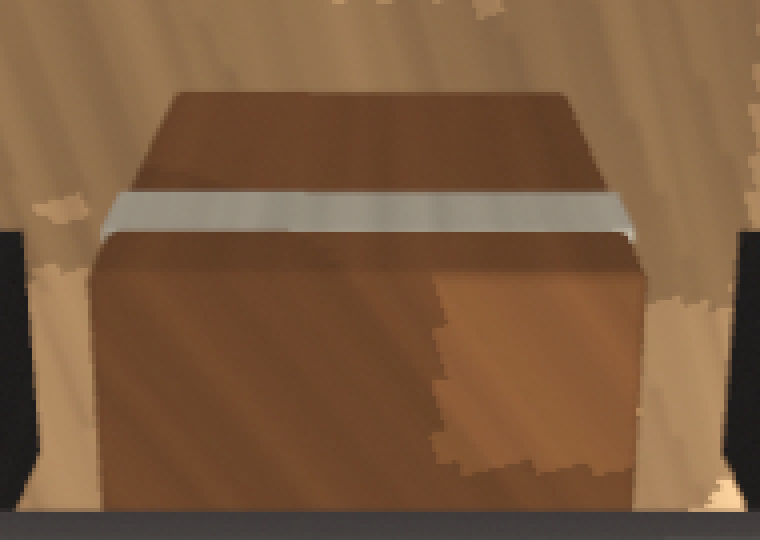

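Call:
arm_command(series=[0, 0, 0, 0, 0, 0, 0, 0, 0, 0, 0, 0, 0, 0, 0, 0, 0, 0, 0, 0, 0, 0, 0, 0, 0, 0, 0, 0, 0, 0, 0, 0, 0.055, 0, 0, 0, 0, 0, 0.075, 0, 0, 0, 0, 0, 0.075, 0, 0, 0, 0, 0, 0.075, 0, 0, 0], hand=0.3)

```text
time_s: 28.97
ee_pos: [431.7, 372.6, 161.7]
ee_rot: [-180.0, 0.1, 74.4]
force: [0.1, 0.4, -2.2]
gripper_width: 59.8
```

Call:
arm_command(series=[0.0163, -0.0959, 0, 0, 0, 0.0227, 0.0163, -0.0959, 0, 0, 0, 0.0227, 0.0163, -0.0959, 0, 0, 0, 0.0227, 0.0163, -0.0959, 0, 0, 0, 0.0227, 0.0163, -0.0959, 0, 0, 0, 0.0227, 0.0163, -0.0959, 0, 0, 0, 0.0227, 0.0163, -0.0959, 0, 0, 0, 0.0227, 0.0163, -0.0959, 0, 0, 0, 0.0227, 0.0163, -0.0959, 0, 0, 0, 0.0227, 0.0163, -0.0959, 0, 0, 0, 0.0227, 0.0163, -0.0959, 0, 0, 0, 0.0227, 0.0163, -0.0959, 0, 0, 0, 0.0227, 0.0163, -0.0959, 0, 0, 0, 0.0227, 0.0163, -0.0959, 0, 0, 0, 0.0227, 0.0163, -0.0959, 0, 0, 0, 0.0227, 0.0163, -0.0959, 0, 0, 0, 0.0227, 0.0163, -0.0959, 0, 0, 0, 0.0227, 0, 0, 0, 0, 0, 0, 0, 0, 0, 0, 0, 0, 0, 0, 0, 0, 0, 0])

```text
time_s: 30.63
ee_pos: [542.5, -278.7, 160.3]
ee_rot: [-179.9, -0.1, 91.7]
force: [-1.9, -0.4, -1.2]
gripper_width: 60.1
```

Run:
```python
from h import *
d=wrist("w15.png",1.4); s=env.state();print(s["ee_pos"],s["gripper_width"])
```

```text
[ 542.54072337 -278.13090401  160.51714084] 59.76142263677653
```

View pics/w15.png

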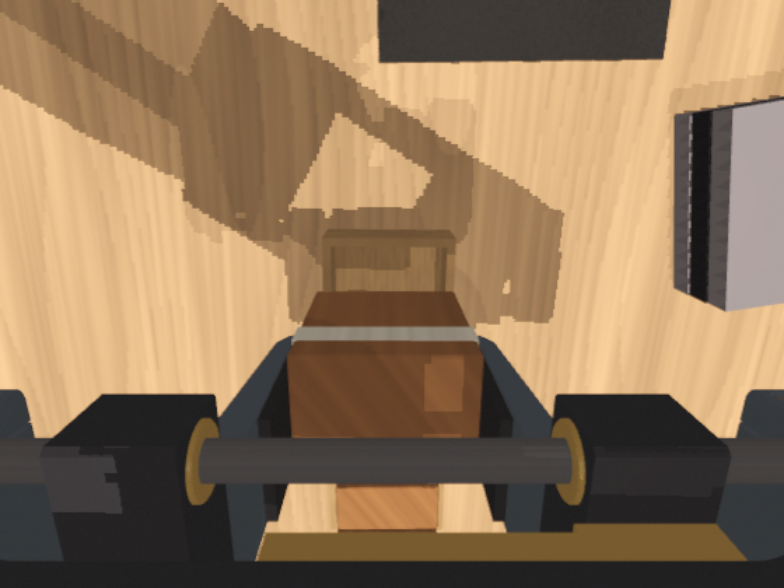

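Call:
arm_command(series=[0.0025, 0, -0.06, 0, 0, 0, 0, 0, -0.06, 0, 0, 0, 0, 0, -0.04, 0, 0, 0, 0, 0, -0.04, 0, 0, 0, 0, 0, -0.03, 0, 0, 0, 0, 0, -0.01, 0, 0, 0, 0, 0, 0, 0, 0, 0, 0, 0, 0, 0, 0, 0])

```text
time_s: 31.35
ee_pos: [544.4, -278.5, 65.6]
ee_rot: [180.0, 0.0, 91.8]
force: [0.4, 0.4, -2.0]
gripper_width: 59.8
```

Call:
arm_command(series=[0, 0, -0.01, 0, 0, 0, 0, 0, -0.01, 0, 0, 0, 0, 0, -0.007, 0, 0, 0, 0, 0, 0, 0, 0, 0, 0, 0, 0, 0, 0, 0])

```text
time_s: 31.77
ee_pos: [544.3, -279.3, 54.4]
ee_rot: [180.0, 0.0, 91.7]
force: [0.5, 0.4, -0.2]
gripper_width: 59.7
```

Call:
arm_command(series=[0, 0, 0, 0, 0, 0, 0, 0, 0, 0, 0, 0, 0, 0, 0, 0, 0, 0, 0, 0, 0, 0, 0, 0, 0, 0, 0.05, 0, 0, 0, 0, 0, 0.1, 0, 0, 0, 0, 0, 0.1, 0, 0, 0, 0, 0, 0.1, 0, 0, 0, 0, 0, 0, 0, 0, 0, 0, 0, 0, 0, 0, 0], hand=1)

```text
time_s: 32.6
ee_pos: [545.3, -279.9, 197.2]
ee_rot: [179.7, 0.2, 91.7]
force: [0.2, 0.5, -0.5]
gripper_width: 91.2
```

Run:
```python
from h import *
d=wrist("w16.png",1.4); print(env.state()["ee_pos"]); 
save("top","t16.png",None,1.4)
```

```text
[ 544.02060151 -279.22870716  194.73224295]
```

View pics/w16.png

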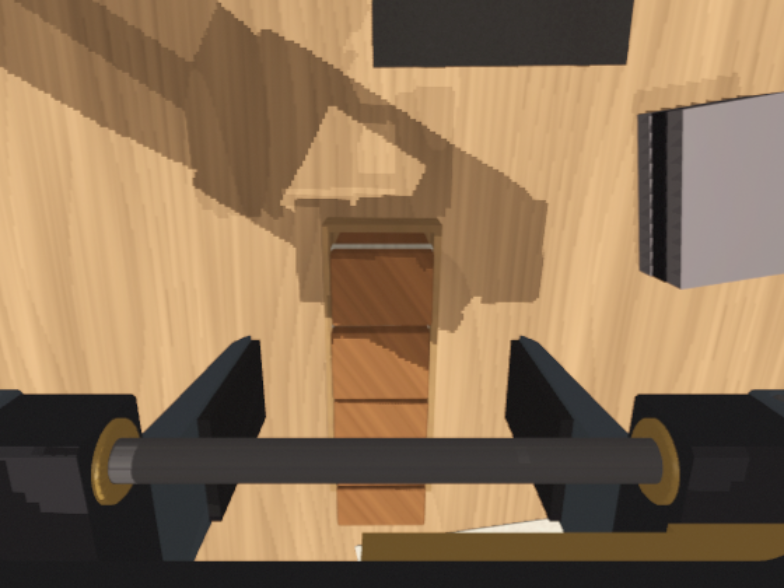

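View pics/t16.png

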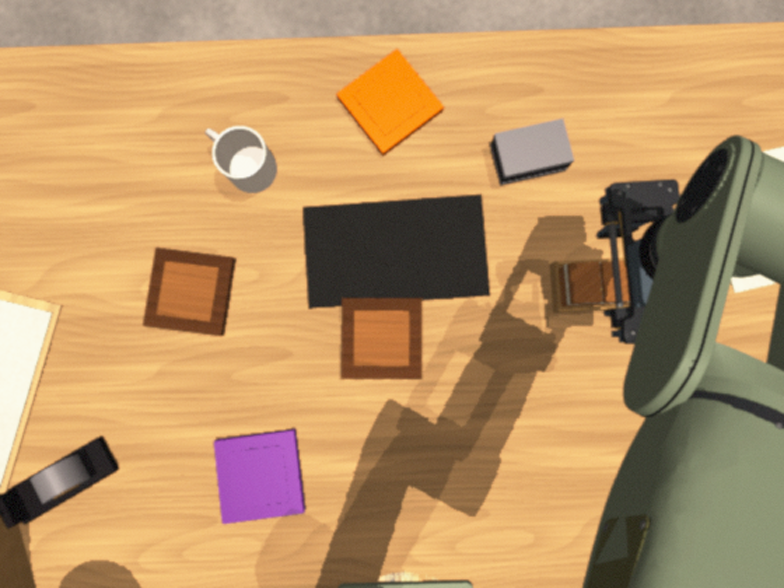

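All five boxes stand in the carton. The left flat has been knocked, from (176,283) to (189,291), so I'll measure both flats again.

```bash
cat > fl.py <<'E'
from m import *
def flats(d):
    o,m=comps(d,(5,158,125),(15,255,255),900,20)
    res=[]
    M=np.array([611.7,-1.5]);a=np.radians(2.27);Rm=np.array([[np.cos(a),np.sin(a)],[-np.sin(a),np.cos(a)]])
    for p,r in o:
        if r[0][0]>760 or min(r[1])<78 : continue
        y=(r[2]+45)%90-45
        print("px",np.round(p),"c",np.round(r[0],1),"sz",np.round(r[1],1),"yaw",round(y,1),"mat",np.round(Rm@(np.array(r[0])-M),1))
E
python3 - <<'E'
from fl import *
d=grab_frame("top"); flats(d)
E
```

```text
px [272. 241.] c [471.9  24.1] sz [89.1 88.5] yaw -1.7 mat [-138.6   31.1]
px [134. 208.] c [554.5 325.4] sz [88.8 88.1] yaw -8.6 mat [-44.2 328.9]
```

Call:
arm_command(series=[-0.018, 0.1018, 0, 0, 0, 0.0013, -0.018, 0.1018, 0, 0, 0, 0.0013, -0.018, 0.1018, 0, 0, 0, 0.0013, -0.018, 0.1018, 0, 0, 0, 0.0013, -0.018, 0.1018, 0, 0, 0, 0.0013, -0.018, 0.1018, 0, 0, 0, 0.0013, -0.018, 0.1018, 0, 0, 0, 0.0013, -0.018, 0.1018, 0, 0, 0, 0.0013, -0.018, 0.1018, 0, 0, 0, 0.0013, -0.018, 0.1018, 0, 0, 0, 0.0013, 0, 0, 0, 0, 0, 0, 0, 0, -0.08, 0, 0, 0, 0, 0, -0.09, 0, 0, 0, 0, 0, -0.09, 0, 0, 0, 0, 0, -0.08, 0, 0, 0, 0, 0, -0.053, 0, 0, 0, 0, 0, -0.03, 0, 0, 0, 0, 0, -0.02, 0, 0, 0, 0, 0, 0, 0, 0, 0, 0, 0, 0, 0, 0, 0], hand=1)

```text
time_s: 34.42
ee_pos: [471.8, 127.7, 16.5]
ee_rot: [-179.9, 0.0, 92.3]
force: [1.0, 0.6, 0.2]
gripper_width: 91.4
```

Run:
```python
from fl import *
d=wrist("w17.png",1.2); print(env.state()["ee_pos"],env.state()["time_s"]); save("side","s17.png",None,1.4)
```

```text
[472.35920362 127.88112288  17.16443704] 34.4667
```

View pics/s17.png

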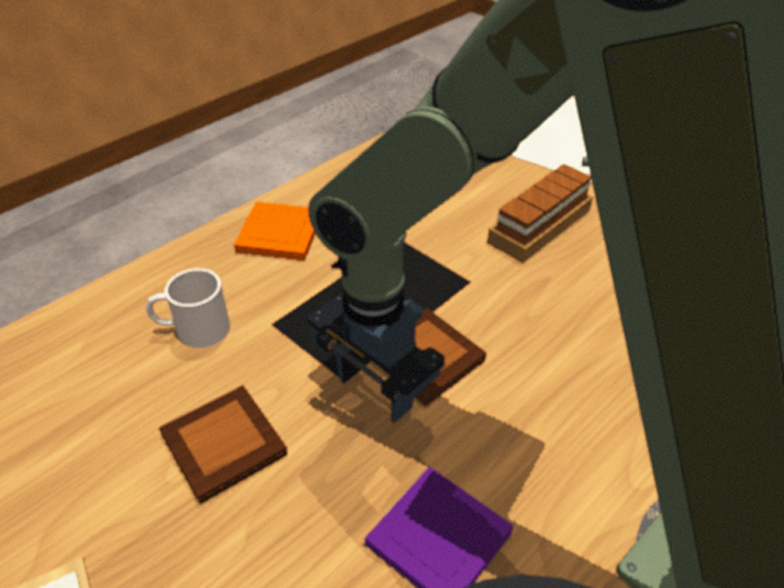

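Call:
arm_command(series=[0, -0.021, 0, 0, 0, 0, 0, -0.021, 0, 0, 0, 0, 0, -0.021, 0, 0, 0, 0, 0, -0.021, 0, 0, 0, 0, 0, -0.021, 0, 0, 0, 0, 0, -0.021, 0, 0, 0, 0, 0, -0.021, 0, 0, 0, 0, 0, -0.021, 0, 0, 0, 0, 0, -0.021, 0, 0, 0, 0, 0, -0.021, 0, 0, 0, 0, 0, -0.021, 0, 0, 0, 0, 0, -0.021, 0, 0, 0, 0, 0, -0.021, 0, 0, 0, 0, 0, -0.015, 0, 0, 0, 0, 0, -0.01, 0, 0, 0, 0, 0, -0.01, 0, 0, 0, 0, 0, -0.0085, 0, 0, 0, 0, 0, 0, 0, 0, 0, 0])

```text
time_s: 36.02
ee_pos: [471.8, 0.7, 16.8]
ee_rot: [-180.0, 0.0, 92.3]
force: [-0.3, 0.3, -0.1]
gripper_width: 91.3
```

Run:
```python
from fl import *
print(env.state()["ee_pos"]); d=save("top","t18.png",None,1.4); flats(d)
```

```text
[471.83647208   0.65053963  16.81937134]
px [134. 208.] c [554.7 325.7] sz [86.8 87.1] yaw -9.2 mat [-44.  329.2]
```

View pics/t18.png

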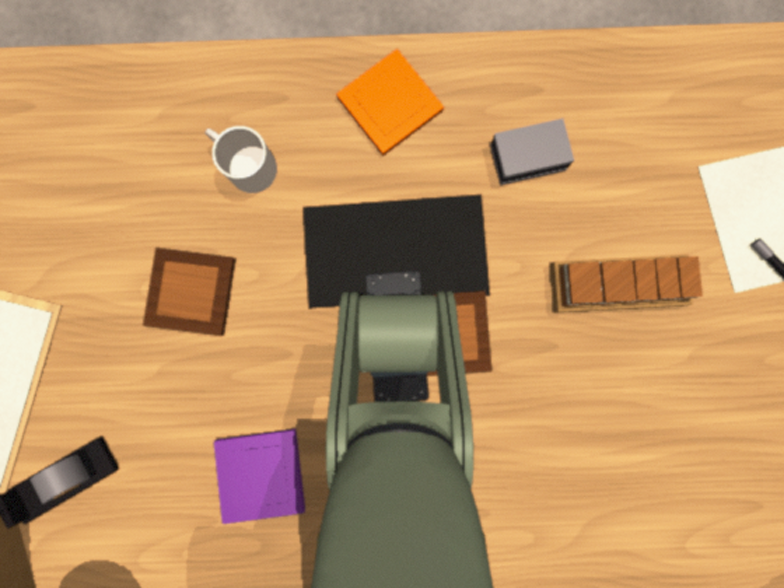

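Call:
arm_command(series=[0, 0.03, 0, 0, 0, 0, 0, 0, 0.08, 0, 0, 0, 0, 0, 0.09, 0, 0, 0, 0, 0, 0.08, 0, 0, 0, -0.018, -0.0169, 0, 0, 0, -0.1429, -0.018, -0.0169, 0, 0, 0, -0.1429, -0.018, -0.0169, 0, 0, 0, -0.1429, -0.018, -0.0169, 0, 0, 0, -0.1429, -0.018, -0.0169, 0, 0, 0, -0.1429, -0.018, -0.0169, 0, 0, 0, -0.1429, -0.018, -0.0169, 0, 0, 0, -0.1429, -0.018, -0.0169, 0, 0, 0, -0.1429, -0.018, -0.0169, 0, 0, 0, -0.1429, -0.018, -0.0169, 0, 0, 0, -0.1429, -0.018, -0.0169, 0, 0, 0, -0.1429, -0.018, -0.0169, 0, 0, 0, -0.1429, -0.018, -0.0169, 0, 0, 0, -0.1429, -0.018, -0.0169, 0, 0, 0, -0.1429, 0, 0, 0, 0, 0, 0, 0, 0, 0, 0, 0, 0])

```text
time_s: 37.73
ee_pos: [371.0, -81.4, 116.8]
ee_rot: [180.0, 0.0, 2.4]
force: [0.2, -0.4, -0.1]
gripper_width: 91.3
```

Run:
```python
from fl import *
s=env.state();print(s["ee_pos"],s["ee_rot"],s["qpos"]); d=save("top","t19.png",None,1.4); flats(d); wrist("w19.png",1.4)
```

```text
[370.95808374 -81.406654   116.83474733] [1.79980914e+02 2.34973125e-02 2.41092350e+00] [-1.40911801e+01  7.28441227e+00  1.22429092e+02 -3.24575303e-02
  5.03036086e+01  7.35186274e+01]
px [321. 235.] c [477.7 -79.2] sz [85.3 87.9] yaw 2.3 mat [-137.   -72.3]
px [134. 208.] c [554.9 325.7] sz [86.7 87.1] yaw -9.1 mat [-43.8 329.2]
```

View pics/t19.png

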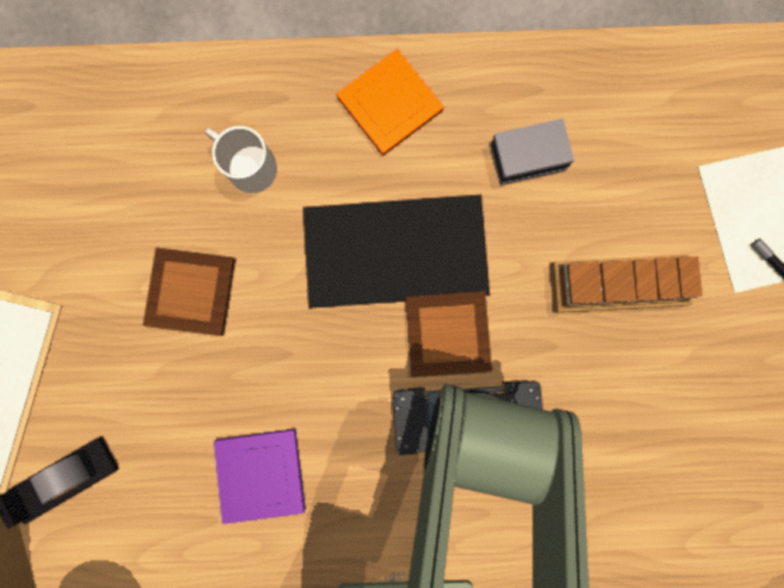

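View pics/w19.png

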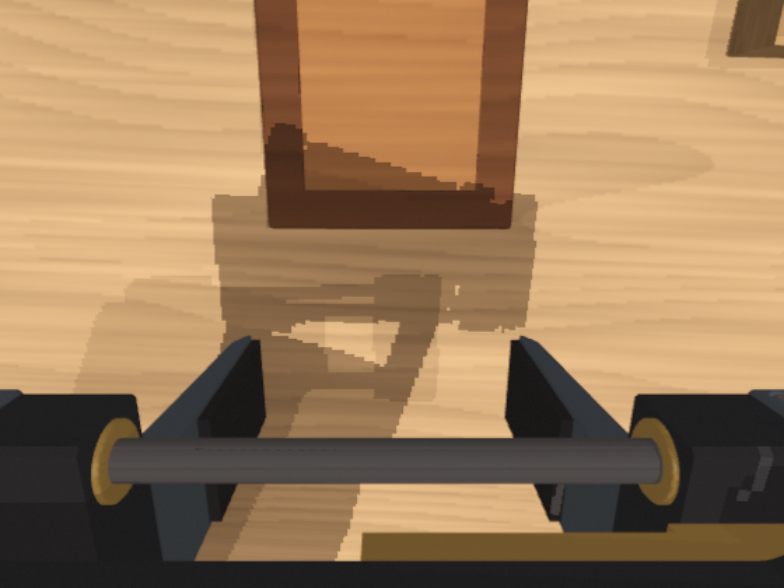

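Call:
arm_command(series=[0, 0, -0.07, 0, 0, 0, 0, 0, -0.07, 0, 0, 0, 0, 0, -0.06, 0, 0, 0, 0, 0, -0.03, 0, 0, 0, 0, 0, -0.02, 0, 0, 0, 0, 0, 0, 0, 0, 0, 0, 0, 0, 0, 0, 0])

```text
time_s: 38.42
ee_pos: [371.5, -81.0, 16.7]
ee_rot: [-180.0, 0.0, 2.4]
force: [0.4, 0.2, -0.5]
gripper_width: 91.2
```

Call:
arm_command(series=[0.03, 0.0012, 0, 0, 0, 0, 0.02, 0.0008, 0, 0, 0, 0, 0.022, 0.0009, 0, 0, 0, 0, 0.022, 0.0009, 0, 0, 0, 0, 0.022, 0.0009, 0, 0, 0, 0, 0.022, 0.0009, 0, 0, 0, 0, 0.022, 0.0009, 0, 0, 0, 0, 0.022, 0.0009, 0, 0, 0, 0, 0.022, 0.0009, 0, 0, 0, 0, 0.022, 0.0009, 0, 0, 0, 0, 0.022, 0.0009, 0, 0, 0, 0, 0.022, 0.0009, 0, 0, 0, 0, 0.022, 0.0009, 0, 0, 0, 0, 0.022, 0.0009, 0, 0, 0, 0, 0.022, 0.0009, 0, 0, 0, 0, 0.022, 0.0009, 0, 0, 0, 0, 0.022, 0.0009, 0, 0, 0, 0, 0.012, 0.0005, 0, 0, 0, 0, 0.01, 0.0004, 0, 0, 0, 0, 0.008, 0.0003, 0, 0, 0, 0])

```text
time_s: 40.08
ee_pos: [535.4, -74.5, 16.9]
ee_rot: [180.0, 0.0, 2.3]
force: [-3.8, -0.1, 2.7]
gripper_width: 91.2
```

Run:
```python
from fl import *
s=env.state();print(s["ee_pos"],s["ee_rot"],s["force"]); d=save("top","t20.png",None,1.4); flats(d)
```

```text
[535.39956632 -74.52895338  16.89063614] [1.79999573e+02 4.39291014e-02 2.28484257e+00] [-3.77965223 -0.07262373  2.67560664]
px [134. 208.] c [554.7 325.7] sz [87.4 87. ] yaw -9.1 mat [-44.  329.2]
```

View pics/t20.png

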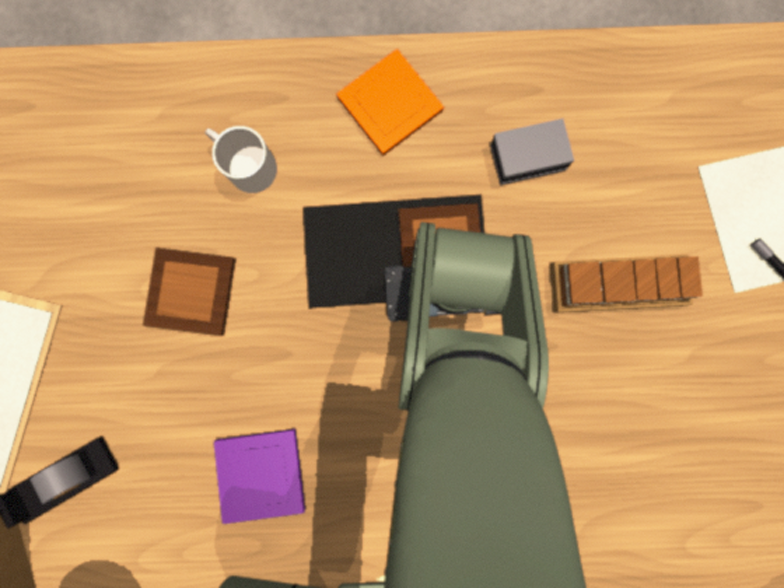

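Call:
arm_command(series=[-0.05, -0.002, 0, 0, 0, 0, 0, 0, 0.08, 0, 0, 0, 0, 0, 0.09, 0, 0, 0, 0, 0, 0.08, 0, 0, 0, 0.0063, 0.0905, 0, 0, 0, 0.1429, 0.0063, 0.0905, 0, 0, 0, 0.1429, 0.0063, 0.0905, 0, 0, 0, 0.1429, 0.0063, 0.0905, 0, 0, 0, 0.1429, 0.0063, 0.0905, 0, 0, 0, 0.1429, 0.0063, 0.0905, 0, 0, 0, 0.1429, 0.0063, 0.0905, 0, 0, 0, 0.1429, 0.0063, 0.0905, 0, 0, 0, 0.1429, 0.0063, 0.0905, 0, 0, 0, 0.1429, 0.0063, 0.0905, 0, 0, 0, 0.1429, 0.0063, 0.0905, 0, 0, 0, 0.1429, 0.0063, 0.0905, 0, 0, 0, 0.1429, 0.0063, 0.0905, 0, 0, 0, 0.1429, 0.0063, 0.0905, 0, 0, 0, 0.1429, 0, 0, 0, 0, 0, 0, 0, 0, 0, 0, 0, 0])

```text
time_s: 41.8
ee_pos: [550.6, 433.7, 116.4]
ee_rot: [179.9, -0.1, 92.4]
force: [-0.3, -1.4, 0.1]
gripper_width: 91.1
```

Run:
```python
from fl import *
s=env.state();print(s["ee_pos"],s["ee_rot"]); d=save("top","t21.png",None,1.4); flats(d)
```

```text
[550.60270274 433.65327443 116.42871182] [ 1.79918659e+02 -5.48079421e-02  9.24199236e+01]
px [138. 204.] c [554.8 325.5] sz [85.7 86.2] yaw -9.1 mat [-43.9 329. ]
px [315. 174.] c [617.1 -73.3] sz [86.5 86.6] yaw 2.3 mat [  2.6 -71.9]
```

View pics/t21.png

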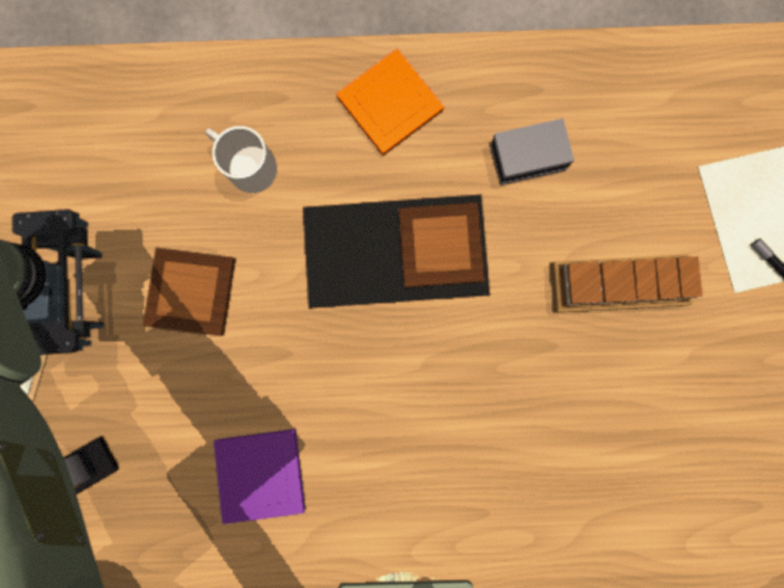

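Call:
arm_command(series=[0, 0, -0.07, 0, 0, 0, 0, 0, -0.07, 0, 0, 0, 0, 0, -0.06, 0, 0, 0, 0, 0, -0.03, 0, 0, 0, 0, 0, -0.02, 0, 0, 0, 0, 0, 0, 0, 0, 0, 0, 0, 0, 0, 0, 0, 0, 0, 0, 0, 0, 0])

```text
time_s: 42.52
ee_pos: [551.7, 431.9, 18.8]
ee_rot: [179.8, -0.1, 92.3]
force: [-0.1, 0.6, -1.1]
gripper_width: 91.2
```

Call:
arm_command(series=[0.001, -0.03, 0, 0, 0, 0, 0.001, -0.024, 0, 0, 0, 0, 0.001, -0.024, 0, 0, 0, 0, 0.001, -0.024, 0, 0, 0, 0, 0.001, -0.024, 0, 0, 0, 0, 0.001, -0.024, 0, 0, 0, 0, 0.001, -0.024, 0, 0, 0, 0, 0.001, -0.024, 0, 0, 0, 0, 0.001, -0.024, 0, 0, 0, 0, 0.001, -0.024, 0, 0, 0, 0, 0.001, -0.024, 0, 0, 0, 0, 0.001, -0.024, 0, 0, 0, 0, 0.001, -0.024, 0, 0, 0, 0, 0.001, -0.024, 0, 0, 0, 0, 0.001, -0.024, 0, 0, 0, 0, 0.001, -0.024, 0, 0, 0, 0, 0.001, -0.024, 0, 0, 0, 0, 0.001, -0.024, 0, 0, 0, 0, 0.001, -0.024, 0, 0, 0, 0, 0.001, -0.024, 0, 0, 0, 0])

```text
time_s: 44.18
ee_pos: [559.0, 236.5, 17.5]
ee_rot: [179.9, -0.0, 92.3]
force: [0.2, 5.9, 2.9]
gripper_width: 91.3
```

Run:
```python
from fl import *
s=env.state();print(s["ee_pos"],s["ee_rot"],s["force"]); d=save("top","t22.png",None,1.4); flats(d)
```

```text
[559.04911647 236.54124486  17.49865125] [ 1.79909661e+02 -4.88083614e-02  9.23107594e+01] [0.15734854 5.92341097 2.93826971]
px [315. 174.] c [617.2 -73.2] sz [87.7 87.8] yaw 2.0 mat [  2.6 -71.9]
```

View pics/t22.png

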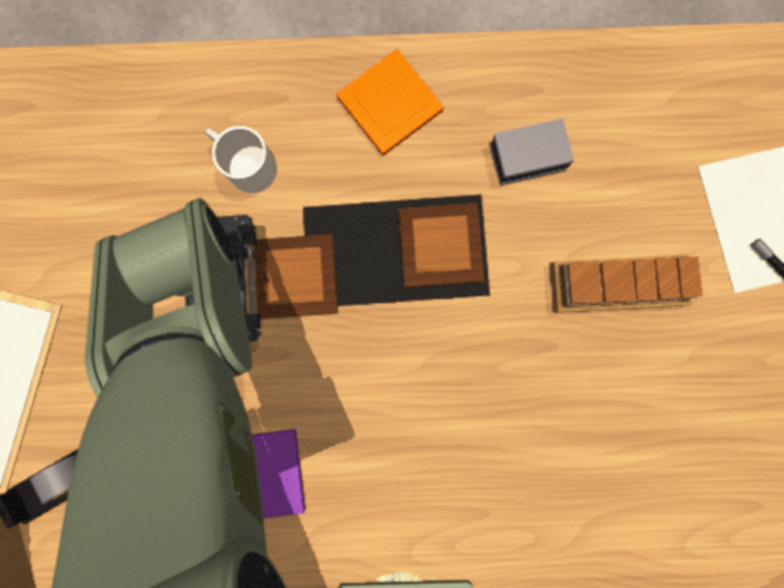

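The push is going well, so I'll finish the run in y.

Call:
arm_command(series=[0.001, -0.024, 0, 0, 0, 0, 0.001, -0.024, 0, 0, 0, 0, 0.001, -0.024, 0, 0, 0, 0, 0.001, -0.024, 0, 0, 0, 0, 0.001, -0.024, 0, 0, 0, 0, 0.001, -0.024, 0, 0, 0, 0, 0.001, -0.024, 0, 0, 0, 0, 0.001, -0.024, 0, 0, 0, 0, 0, -0.013, 0, 0, 0, 0, 0, -0.01, 0, 0, 0, 0, 0, -0.01, 0, 0, 0, 0, 0, 0, 0, 0, 0, 0, 0, 0, 0, 0, 0, 0])

```text
time_s: 45.32
ee_pos: [561.0, 146.0, 16.4]
ee_rot: [-179.9, 0.1, 92.3]
force: [0.3, -0.5, 0.3]
gripper_width: 91.5
```

Call:
arm_command(series=[-0.001, 0.04, 0, 0, 0, 0, 0, 0, 0.08, 0, 0, 0, 0, 0, 0.09, 0, 0, 0, 0, 0, 0.08, 0, 0, 0, -0.02, 0, 0, 0, 0, -0.1429, -0.02, 0, 0, 0, 0, -0.1429, -0.025, -0.012, 0, 0, 0, -0.1429, -0.03, -0.02, 0, 0, 0, -0.1429, -0.03, -0.02, 0, 0, 0, -0.1429, -0.03, -0.02, 0, 0, 0, -0.1429, -0.03, -0.02, 0, 0, 0, -0.1429, -0.03, -0.02, 0, 0, 0, -0.1429, -0.03, -0.02, 0, 0, 0, -0.1429, -0.03, -0.02, 0, 0, 0, -0.1429, -0.03, -0.02, 0, 0, 0, -0.1429, -0.03, -0.02, 0, 0, 0, -0.1429, -0.02, -0.02, 0, 0, 0, -0.1429, -0.005, -0.012, 0, 0, 0, -0.1429, 0, 0, 0, 0, 0, 0, 0, 0, 0, 0, 0, 0])

```text
time_s: 46.98
ee_pos: [416.9, 73.0, 116.7]
ee_rot: [180.0, 0.1, 2.4]
force: [0.3, -0.5, 1.0]
gripper_width: 90.8
```

Run:
```python
from fl import *
s=env.state();print(s["ee_pos"],s["ee_rot"],s["force"]); d=save("top","t23.png",None,1.4); flats(d)
```

```text
[416.93039794  73.04227703 116.70027554] [1.79951056e+02 5.83479796e-02 2.43902958e+00] [ 0.32174594 -0.46883015  1.03421924]
px [252. 194.] c [577.3  66.8] sz [85.6 86.1] yaw 2.5 mat [-31.7  69.6]
px [315. 174.] c [617.1 -73.2] sz [86.1 86. ] yaw 2.2 mat [  2.5 -71.8]
```

View pics/t23.png

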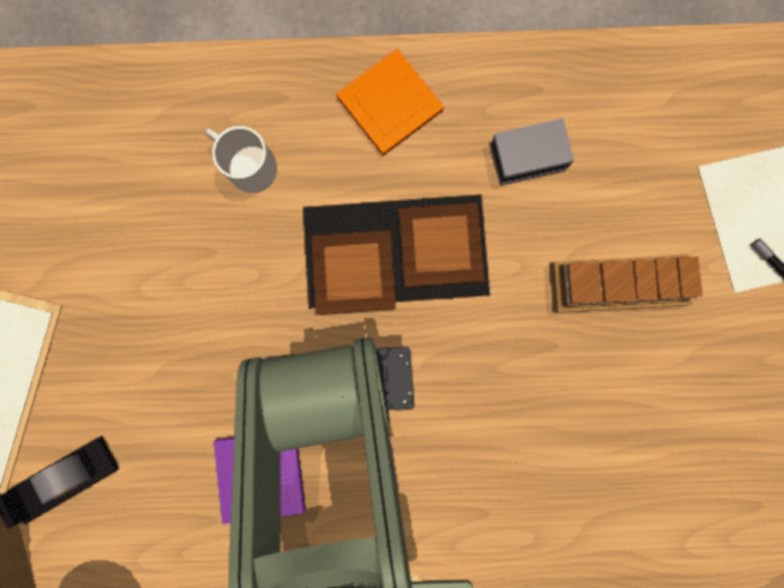

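Call:
arm_command(series=[0, -0.0315, -0.07, 0, 0, 0, 0, 0, -0.07, 0, 0, 0, 0, 0, -0.06, 0, 0, 0, 0, 0, -0.03, 0, 0, 0, 0, 0, -0.02, 0, 0, 0, 0, 0, 0, 0, 0, 0, 0, 0, 0, 0, 0, 0, 0.05, 0.002, 0, 0, 0, 0, 0.05, 0.002, 0, 0, 0, 0, 0.05, 0.002, 0, 0, 0, 0, 0.02, 0.001, 0, 0, 0, 0, 0.015, 0.0006, 0, 0, 0, 0, 0.015, 0.0006, 0, 0, 0, 0, 0.015, 0.0006, 0, 0, 0, 0, 0.015, 0.0006, 0, 0, 0, 0, 0.015, 0.0006, 0, 0, 0, 0, 0.015, 0.0006, 0, 0, 0, 0, 0.01, 0.0004, 0, 0, 0, 0, 0.005, 0.0002, 0, 0, 0, 0, 0, 0, 0, 0, 0, 0])

```text
time_s: 48.7
ee_pos: [526.9, 65.3, 16.7]
ee_rot: [180.0, 0.1, 2.3]
force: [-2.6, -0.1, -0.2]
gripper_width: 91.3
```

Call:
arm_command(series=[-0.05, -0.002, 0, 0, 0, 0, -0.05, -0.002, 0, 0, 0, 0, 0, 0, 0.08, 0, 0, 0, 0, 0, 0.09, 0, 0, 0, 0, 0, 0.08, 0, 0, 0, -0.05, 0, 0.08, 0, 0, 0, -0.05, 0, 0.05, 0, 0, 0, 0, 0, 0, 0, 0, 0, 0, 0, 0, 0, 0, 0, 0, 0, 0, 0, 0, 0])

```text
time_s: 49.53
ee_pos: [447.8, 63.7, 168.5]
ee_rot: [180.0, -0.1, 2.3]
force: [-0.4, 0.3, -0.1]
gripper_width: 91.2
```

Run:
```python
from fl import *
s=env.state();print(s["time_s"],s["ee_pos"],s["ee_rot"],s["force"]); d=save("top","t24.png",None,1.4); flats(d); save("side","s24.png",None,1.4)
```

```text
49.5333 [447.82371808  63.71537888 168.51524277] [ 1.79993298e+02 -5.74760764e-02  2.28353683e+00] [-0.44392967  0.31458063 -0.13209368]
px [251. 180.] c [607.4  68.1] sz [86.1 86.3] yaw 2.6 mat [-1.5 69.7]
px [315. 174.] c [617.  -73.2] sz [86.3 86.1] yaw 2.3 mat [  2.5 -71.8]
```

View pics/t24.png

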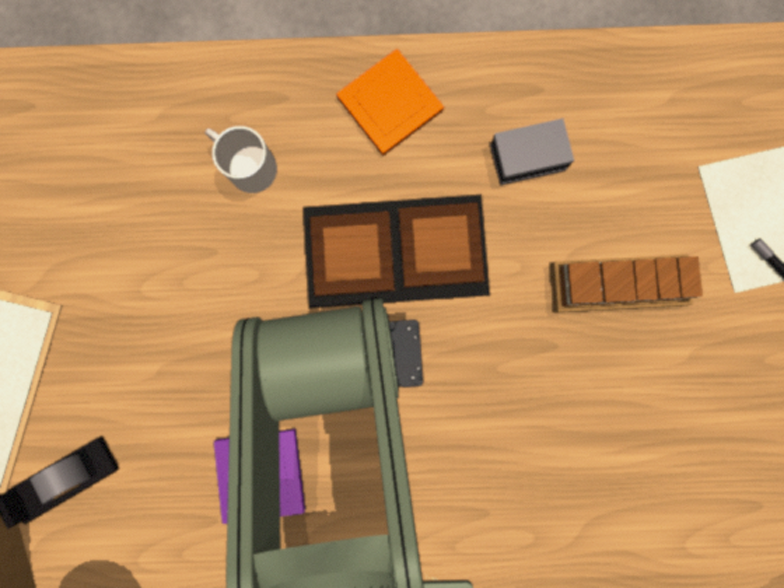

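View pics/s24.png

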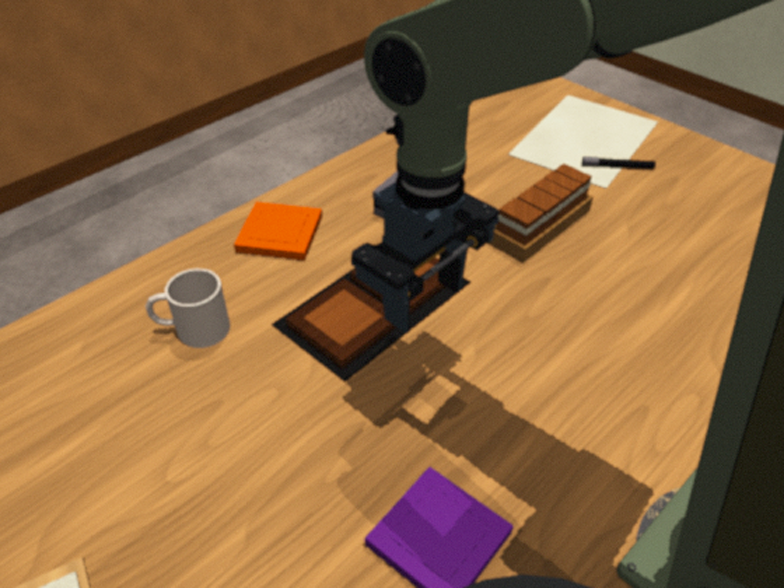

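Run:
```python
from h import *
save("side","s25.png",(335,105,440,195),6)
```

```text
(no output)
```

View pics/s25.png

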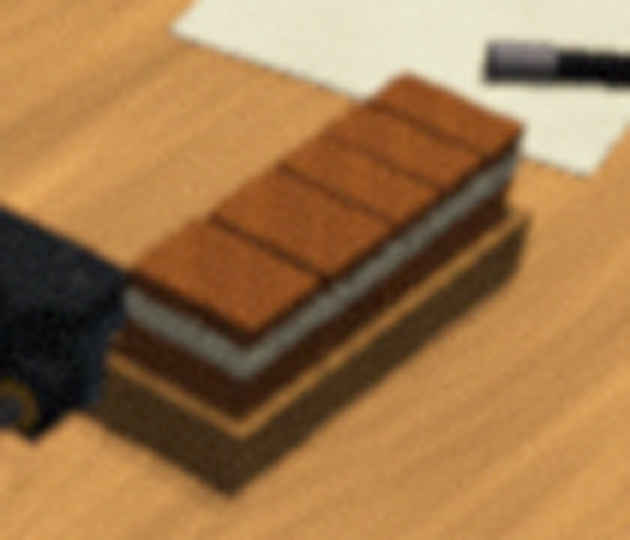

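The crop shows all five boxes level, with even tops and a continuous paper band. I'll hand in.

Run:
```python
from workcell import env
print(env.job_done())
```

```text
the job is handed in; nothing more can be done
None
```

I stood all five small boxes upright in the carton in one row, slid both flat sets onto the mat, and handed the job in at about 50 s of the 210 s allowed. `job_done()` reports no verdict, so this rests on my own last checks:

- **Flat sets:** the last top view puts their centres at mat (2.5, -71.8) mm and (-1.5, 69.7) mm. Both are within about 0.4° of square to the mat and wholly on it. They were only pushed at their edges, never lifted.
- **Knocked flat:** one flat was knocked about 27 mm aside while I was placing boxes. I measured it again before pushing it.
- **Boxes:** the last side view shows five level tops and an unbroken paper band, with every box inside the carton walls. I released each one with its underside at the carton floor height, judged by the arm's height reading. I did not measure their height or tilt separately.
- **Bystanders:** the mug, the cassette stack and the orange and purple look-alikes show no visible shift between the first and last views. I did not measure them again.

No check failed. The only small disagreement was that each flat stopped 2 to 3 mm further than planned on the first pushes, well inside the limits.

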